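# Run out the sleeve board and hold it

## Robot

A 6-joint arm with a two-finger parallel gripper is mounted at the origin on the work surface. World frame = base frame: x ahead of the robot, y to its left, z up, the work surface at z = 0. Lengths are in m, angles in rad, forces in N, time in s.
With the tool pointing down it reaches from about 0.35 to 0.85 m from the base axis. Payload 8.1 kg.
Tool frame: the origin (TCP) lies on the centre line of the jaws, within the pads' length; the fingertips stand 14 mm ahead of it and the grasp point (between the pads) lies 5 mm behind it; z points along the fingers, y is the direction in which the jaws open and shut (so a half turn about z gives the same grasp; the last joint's range is limited). The gripper opens to 93 mm and grips with 3 to 60 N. Pads are 15 mm wide; open, the fingers measure 128 mm over their backs; the gripper's body (75 mm by 188 mm) begins 65 mm behind the grasp point.
Start: joints at [1.153, 0.13, 1.488, -0, 1.523, -0.085], TCP at [0.196, 0.567, 0.233] pointing down, gripper open.
Joint ranges: [-2.96, 2.96], [-0.89, 2.26], [0.02, 2.5], [-1.34, 4.48], [0, 2.73], [-2.66, 2.66]. Speed limits (rad/s): [2.39, 2.39, 2.79, 3.14, 3.14, 3.14].

## Interface

Orientations are given as a rotation vector (axis times angle).
In Python, from plant import robot gives the robot as it stands.
- The arm moves only by the tool jog_arm, never from a script. Its argument "steps" is a list of rows, each a list of 7 numbers: the closure, from 0 (fully open) to 1 (shut), then the shift along the tool's x, y, z in m, then the turn, a rotation vector about the tool's x, y, z in rad. In form: [[jaw, tx, ty, tz, rx, ry, rz], ...]. A call has 1 to 5 rows; each row is the pose to reach, as a shift and turn from the pose measured when the call began, along the tool's axes at that moment; what a row does not reach only later rows make up. A row lasts 1/8 s, in which the tool goes at most 62.5 mm and 10.7 degrees, less where a joint would pass 70% of its speed; a pose out of reach is approached as far as the arm can. A call with a gripper value outside its range is refused whole. The fingers move at their own pace and stop on an object; "force" is the grip in N (left out, the last holds). Time passes only in rows, so rows that repeat a pose let the fingers close. It gives the time, the measured TCP pose, the force and the opening at its end, in the units of the state.
- robot.read_state(): the state, without advancing time (a new reading comes with each control period).
- robot.read_camera(name): name is "side" or "top" or "wrist"; returns a dict with "image" (420x560x3 uint8, red, green, blue), "mtx" (3x3 intrinsics, pixels), "extrinsics" (4x4, takes a point from camera to world coordinates); the wrist camera has in their place "tool_from_camera" (4x4, takes a point from camera to tool coordinates, whose origin is the TCP and whose axes are the flange's). Camera axes: x right, y down, z forward; pixel columns grow to the right and rows downward; lengths in m; the calibration is good to about 2 mm. The wrist camera is an equidistant fisheye: a pixel r from the principal point sees the ray r / f radians off the axis. A picture is of the moment at which its call begins: read the wrist's pose just before it. There is no depth.
- robot.close_job(): hands the job in, once; it reports no verdict.
The state is a dict: "t": time; "q": joint angles; "dq": joint speeds; "joint_torque": joint torques, N m; "tool_pos": TCP position; "orientation": TCP orientation; "force": force on the tool from outside, world axes, zero at the start; "wrist_torque": the same for the moment, N m; "opening": finger opening in m.
Only numpy, scipy, OpenCV 4.12 (cv2) and the standard library are available. Lean on these libraries where they do the work, as an engineer would, in place of code of your own. Each camera call takes 0.05 s, during which the arm holds its last target.

## Task

The sleeve board on the white riser has to be run out so that a colleague can draw a trouser leg over its round end: first lift the grey template off it by its grip bar and leave it leaning, grip outwards, against the front of the grey drawer unit with its lower edge on the bench. Then take the board by the hand slot at its tail and slide it outwards along the riser, never lifting it or letting it tip, until the line scored across it is level with the riser's end edge. Finish while still holding the tail, because the board would tip over without you, and leave everything else standing where it is.

Things in the scene. Friction and masses are not known exactly. Their poses are not given: they have to be found in the camera images.
- bench (a point): a point on the upper face of the white laminate work bench (body table), which is the work surface at z = 0
- riser: fixed white laminate shelf on blue tube legs, 300 long (its x axis) x 156 wide, top surface 110 mm above the bench; a low aluminium guide strip (12 wide, 8 tall) runs along each long side, 128 mm apart, so the board can only slide along x. Origin: on the bench under its middle
- riser_edge (a point): middle of the riser's end edge over which the board is run out, at the top surface (110 mm up); x axis level, pointing outwards along the slide (away from the robot), y across, z up
- board_grip (a point): centre (half-way up) of the sleeve board's tail strip: the 30 mm wide bar of wood between tail end and hand slot, 15 mm from the tail end, 10 mm above the riser top. The hand slot ahead of it is a through hole 50 mm long (x) x 80 wide (y), the riser top showing below it; pinch the strip along x, one finger in the slot, one behind the tail. Axes as the board: x to the nose, z up
- board_mark (a point): middle of the dark line scored across the sleeve board's upper face, 150 mm from the tail end (under the template at first). The board: plywood, 380 long (x) x 120 wide x 20 thick, flat on the riser between the guide strips, round nose outwards (+x), 0.52 to 0.81 kg; its centre of mass is about 205 mm from the tail end, and it tips once that passes the riser's end edge
- template_grip (a point): centre of the template's wooden grip bar: 20 mm wide (x), 80 long (y), 34 tall; 17 mm above the plate's upper face, 23 above its underside. The plate: grey laminate, 190 long (x) x 110 wide (y) x 6 thick, the bar across its middle, a 35 x 60 mm window near its +x end, 0.13 to 0.20 kg, lying on the sleeve board at first. Axes as the template, z away from the plate
- unit: grey sheet-steel drawer unit, 180 deep (x) x 220 wide (y) x 100 mm high, 4 kg, standing on the bench with its flat drawer front (-x) turned towards the robot and the riser. Origin: middle of the underside
- unit_edge (a point): middle of the upper front edge of the drawer unit, 100 mm above the bench; x axis level, pointing from the front into the unit
- tape: bystander: upright roll of paper tape, 100 mm diameter, 48 high; origin under its centre
- cone: bystander: cone of red thread, 48 mm diameter, 90 high; origin under its centre
- scissors: bystander: black-handled scissors lying flat, 180 long, 12 high; origin near the pivot
- bin: bystander: small open blue bin of label reels, 160 x 110 x 65 high; origin under its centre
- jar: bystander: clear jar with white cap, 48 mm diameter, 60 high, on the rear of the drawer unit's top; origin under its centre
- marker: bystander: marker pen lying on the bench, 137 long, 15 thick; origin under its middle
- mug: bystander: white mug, 80 mm diameter, 90 high; origin under its centre
Not all that is in view belongs to the job. There is more than one size of the part that bears template_grip; the job needs the larger.

How it is judged:
On the way, in this order (a step that is already met when the one before it is completed fails the run):
1. the template leans by itself against the front of the drawer unit, its lower edge on the bench, let go (angle between template_grip's own z axis and vertical between 0.44 and 1.35 rad and contact force between template and table above 0.05 N and contact force between template and unit above 0.05 N and x of template_grip in the frame of unit_edge below 0 m and y of template_grip in the frame of unit_edge between -0.12 and 0.12 m and contact force between template and the fingers below 0.05 N and contact force between template and board below 0.05 N and linear speed of template below 0.02 m/s), for 0.3 s.
2. the board is run out to its line and held level on the riser (x of board_mark in the frame of riser_edge between -0.005 and 0.005 m and angle between board_grip's own z axis and vertical below 0.035 rad and contact force between board and the fingers above 1 N and contact force between board and riser above 1 N and linear speed of board below 0.02 m/s), for 0.2 s.
At the end, for the whole second after the job is handed in: The template leans untouched and at rest on bench and drawer-unit front, grip within 120 mm of the middle, tilted 25 to 77 degrees; the board's line is within 5 mm of the riser's end edge, the board at rest on the riser, within 2 degrees of level, held by the fingers (over 1 N) (all of step 1 and all of step 2 and z of board_mark in the frame of riser_edge between 0.017 and 0.023 m); the arm keeps its last pose, push and grip.
It fails at once if the board tips (over 5 degrees) (angle between board_grip's own z axis and vertical above 0.087 rad).
It fails at once if the board is lifted off the riser (over 12 mm) (z of board_mark in the frame of riser_edge above 0.032 m).
It fails at once if the drawer unit is shoved (over 30 mm) (distance of unit_edge from where it was at the start of the episode above 0.03 m).
It fails at once if another thing on the bench is disturbed (moved over 30 mm) (distance of any of tape, cone, scissors, bin, jar, marker, mug from where it was at the start of the episode above 0.03 m).
It also fails if it takes over 54 s, if anything falls off the work surface, if the arm or the gripper's body presses on something with over 40 N, if the wrist force passes 120 N, or if a joint passes its speed limit or range.

## Working session

There is one attempt and no reset: what is moved stays moved. The work goes in short steps, Python scripts to look and compute and a tool call to move; the robot and the scene stay as the last step left them, time stands still between calls to the robot, and variables do not carry over. Pictures are saved under pics/ and viewed, and the job is handed in when it is done.

Besides the shell and the picture viewer there is one more tool, called by a JSON object that holds its "api" and its "payload", one argument or row to a line. jog_arm: Moves the arm, as the interface text tells. Its arguments: {"type":"object","properties":{"steps":{"type":"array"},"force":{"type":"number"}},"required":["steps"]}

```bash
ls; mkdir -p pics; cat > h.py <<'E'
import numpy as np, cv2, json
from scipy.spatial.transform import Rotation as R
from plant import robot
def snap(n,f):
    c=robot.read_camera(n); cv2.imwrite(f'pics/{f}.png',c['image'][:,:,::-1]); 
    np.savez(f'pics/{f}.npz',**{k:v for k,v in c.items()}); return c
def ray(c,u,v):
    K=np.array(c['mtx']);E=np.array(c['extrinsics']);d=np.linalg.inv(K)@[u,v,1];return E[:3,3],E[:3,:3]@d
def onplane(c,u,v,z):
    o,d=ray(c,u,v);return o+d*(z-o[2])/d[2]
def proj(c,p):
    K=np.array(c['mtx']);E=np.array(c['extrinsics']);q=E[:3,:3].T@(np.array(p)-E[:3,3]);q=K@q;return q[:2]/q[2]
E
python3 - <<'E'
from h import *
s=robot.read_state();print(s)
for n in('side','top','wrist'):
    c=snap(n,n+'0');print(n,{k:np.round(v,3).tolist() for k,v in c.items() if k!='image'})
E
```

```text
pics
{'t': 0.0, 'q': array([ 1.15256383e+00,  1.31176647e-01,  1.48928032e+00,  2.23047106e-05,
        1.52298549e+00, -8.53747127e-02]), 'dq': array([-1.94332949e-03, -7.39553986e-04, -8.05790355e-05,  2.21976820e-03,
       -1.24379843e-03, -1.09378352e-03]), 'joint_torque': array([ 1.22744590e-03, -5.59825945e+01, -4.91784060e+01,  7.70315691e-02,
        3.48472770e-02, -1.80447287e-04]), 'tool_pos': array([0.19578283, 0.56658468, 0.2315776 ]), 'orientation': array([-5.20362969e-01, -3.09770686e+00,  2.80489586e-03]), 'force': array([ 0.59687503,  0.2236172 , -0.63442751]), 'wrist_torque': array([-0.01187358, -0.01530828,  0.04708961]), 'opening': 0.09308116252869929}
side {'mtx': [[404.505, 0.0, 274.16], [0.0, 404.505, 210.431], [0.0, 0.0, 1.0]], 'extrinsics': [[0.929, -0.238, 0.282, 0.202], [-0.369, -0.624, 0.689, -0.728], [0.012, -0.744, -0.668, 0.87], [0.0, 0.0, 0.0, 1.0]]}
top {'mtx': [[435.426, 0.0, 281.741], [0.0, 435.426, 209.278], [0.0, 0.0, 1.0]], 'extrinsics': [[-0.017, -0.984, 0.179, 0.296], [-0.999, 0.021, 0.026, 0.045], [-0.029, -0.178, -0.984, 1.364], [0.0, 0.0, 0.0, 1.0]]}
wrist {'mtx': [[325.192, 0.0, 274.146], [0.0, 325.192, 206.813], [0.0, 0.0, 1.0]], 'tool_from_camera': [[0.001, -0.969, -0.246, 0.067], [1.0, 0.001, -0.0, -0.0], [0.0, -0.246, 0.969, -0.152], [0.0, 0.0, 0.0, 1.0]]}
```

View pics/side0.png

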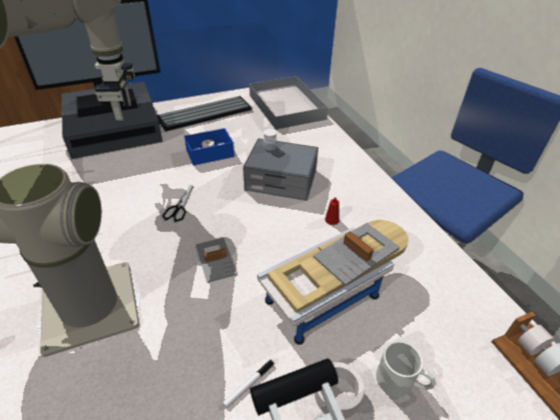

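View pics/top0.png

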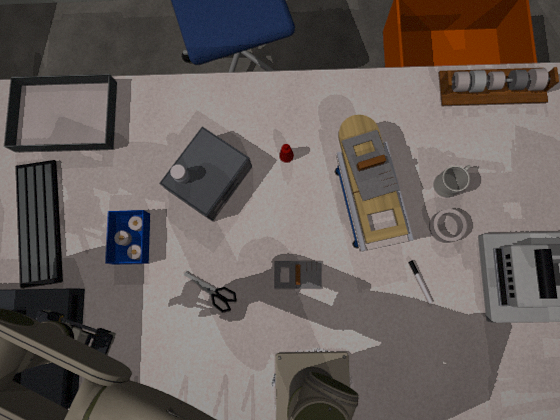

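```bash
python3 - <<'E'
import cv2
a=cv2.imread('pics/top0.png')
cv2.imwrite('pics/z1.png',cv2.resize(a[100:260,150:310],None,fx=3.7,fy=3.7,interpolation=cv2.INTER_CUBIC))
cv2.imwrite('pics/z2.png',cv2.resize(a[100:260,320:480],None,fx=3.7,fy=3.7,interpolation=cv2.INTER_CUBIC))
a=cv2.imread('pics/side0.png')
cv2.imwrite('pics/z3.png',cv2.resize(a[120:340,230:430],None,fx=2.7,fy=2.7,interpolation=cv2.INTER_CUBIC))
E
```

```text
(no output)
```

View pics/z1.png

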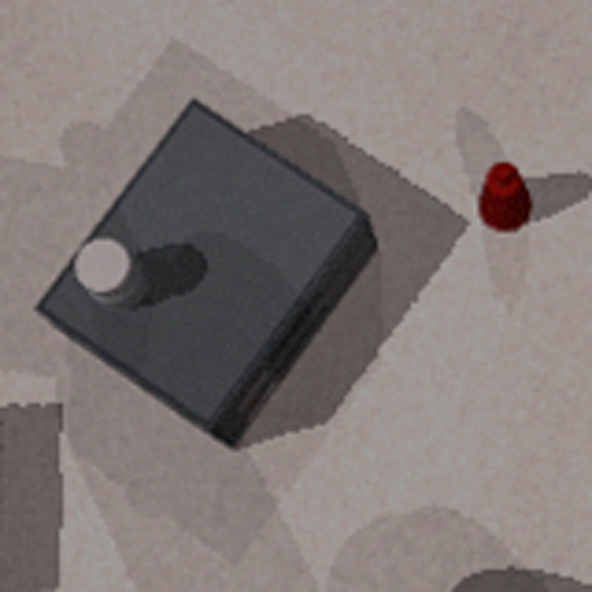

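View pics/z2.png

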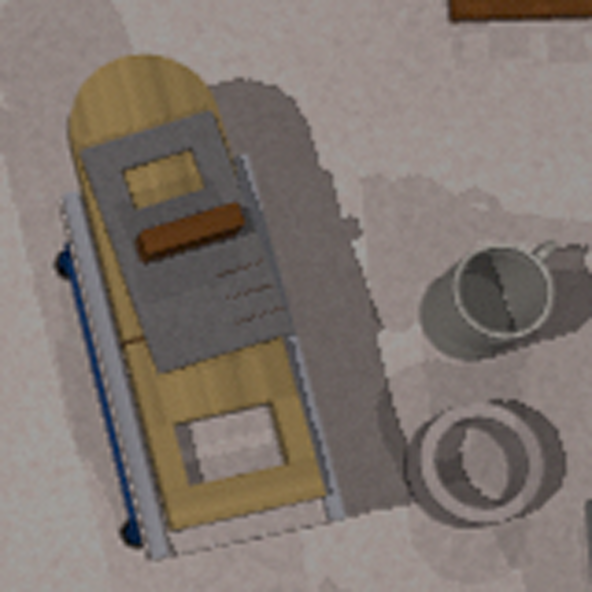

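View pics/z3.png

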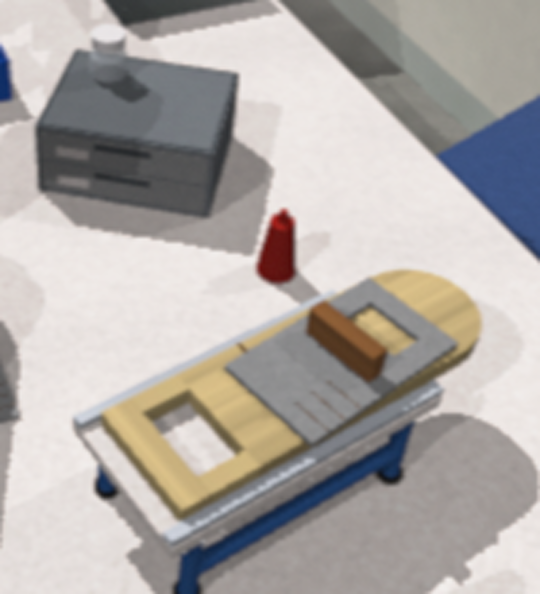

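```bash
cat > m.py <<'E'
from h import *
c=dict(np.load('pics/top0.npz')); s=dict(np.load('pics/side0.npz'))
def T(pts,z,off,k=3.7):
    return np.array([onplane(c,off[0]+p[0]/k,off[1]+p[1]/k,z)for p in pts])
def S(pts,z,off=(230,120),k=2.7):
    return np.array([onplane(s,off[0]+p[0]/k,off[1]+p[1]/k,z)for p in pts])
o1=(150,100);o2=(320,100)
np.set_printoptions(precision=4,suppress=True)
def show(n,P):
    print(n);print(P)
    for i in range(len(P)-1):
        d=P[i+1]-P[i];print('  len %.4f ang %.2f'%(np.hypot(d[0],d[1]),np.degrees(np.arctan2(d[1],d[0]))))
show('unit top',T([(195,100),(368,215),(213,428),(38,308)],.1,o1))
show('unit front bottom',T([(376,243),(237,447)],0.0,o1))
show('unit side view',S([(78,52),(238,73),(213,155),(38,126)],.1))
show('board tail top',T([(172,530),(328,494)],.13,o2))
show('board sides L',T([(172,530),(125,342)],.13,o2))
show('board slot top',T([(163,427),(272,402),(290,463),(183,487)],.13,o2))
show('board tail S',S([(183,513),(103,420)],.13))
show('slot S',S([(145,412),(190,392),(243,450),(207,478)],.13))
show('riser tail',T([(153,559),(342,518)],.11,o2))
show('strip L',T([(153,559),(70,195)],.118,o2))
show('strip R',T([(338,518),(247,155)],.118,o2))
show('template',T([(80,148),(208,110),(298,335),(165,372)],.136,o2))
show('templ S',S([(225,368),(370,278),(457,348),(312,443)],.136))
show('bar top',T([(138,237),(240,204),(244,222),(144,258)],.17,o2))
show('bar top S',S([(308,315),(318,303),(383,356),(374,376)],.17))
show('mark L',T([(122,343)],.13,o2)); show('mark S',S([(243,347)],.13))
E
python3 m.py
```

```text
unit top
[[0.7878 0.3165 0.1   ]
 [0.6849 0.1728 0.1   ]
 [0.5113 0.2976 0.1   ]
 [0.6133 0.442  0.1   ]]
  len 0.1767 ang -125.60
  len 0.2138 ang 144.30
  len 0.1768 ang 54.77
unit front bottom
[[0.69   0.176  0.    ]
 [0.5113 0.2967 0.    ]]
  len 0.2156 ang 145.98
unit side view
[[0.6164 0.4363 0.1   ]
 [0.7913 0.3172 0.1   ]
 [0.6869 0.1715 0.1   ]
 [0.5149 0.2978 0.1   ]]
  len 0.2115 ang -34.26
  len 0.1792 ang -125.60
  len 0.2135 ang 143.69
board tail top
[[ 0.4176 -0.1607  0.13  ]
 [ 0.4428 -0.2806  0.13  ]]
  len 0.1226 ang -78.12
board sides L
[[ 0.4176 -0.1607  0.13  ]
 [ 0.5651 -0.1317  0.13  ]]
  len 0.1504 ang 11.11
board slot top
[[ 0.4973 -0.1578  0.13  ]
 [ 0.5151 -0.2426  0.13  ]
 [ 0.4673 -0.2534  0.13  ]
 [ 0.4504 -0.1708  0.13  ]]
  len 0.0866 ang -78.16
  len 0.0490 ang -167.32
  len 0.0843 ang 101.54
board tail S
[[ 0.4441 -0.2813  0.13  ]
 [ 0.4183 -0.1705  0.13  ]]
  len 0.1137 ang 103.08
slot S
[[ 0.4555 -0.1754  0.13  ]
 [ 0.5012 -0.1689  0.13  ]
 [ 0.5166 -0.2427  0.13  ]
 [ 0.4763 -0.2576  0.13  ]]
  len 0.0462 ang 8.13
  len 0.0754 ang -78.26
  len 0.0
[... 408 characters left out ...]
 ang -74.29
  len 0.1941 ang -162.25
  len 0.1073 ang 104.52
templ S
[[ 0.5396 -0.1592  0.136 ]
 [ 0.7231 -0.1045  0.136 ]
 [ 0.7487 -0.2135  0.136 ]
 [ 0.5714 -0.261   0.136 ]]
  len 0.1914 ang 16.60
  len 0.1120 ang -76.79
  len 0.1835 ang -165.00
bar top
[[ 0.6382 -0.1396  0.17  ]
 [ 0.6624 -0.2185  0.17  ]
 [ 0.648  -0.2207  0.17  ]
 [ 0.6215 -0.1434  0.17  ]]
  len 0.0825 ang -72.96
  len 0.0145 ang -171.29
  len 0.0817 ang 108.92
bar top S
[[ 0.6213 -0.1552  0.17  ]
 [ 0.6373 -0.145   0.17  ]
 [ 0.6578 -0.2222  0.17  ]
 [ 0.6384 -0.2392  0.17  ]]
  len 0.0189 ang 32.54
  len 0.0799 ang -75.09
  len 0.0258 ang -138.84
mark L
[[ 0.5644 -0.1294  0.13  ]]
mark S
[[ 0.5691 -0.1373  0.13  ]]
```

```bash
cat >> h.py <<'E'
np.set_printoptions(precision=4,suppress=True)
def pose(s=None):
    s=s or robot.read_state(); return np.array(s['tool_pos']),R.from_rotvec(s['orientation'])
def down(yaw_y_deg): # tool down, tool y at this world yaw
    a=np.radians(yaw_y_deg); y=np.array([np.cos(a),np.sin(a),0]); z=np.array([0,0,-1.]); return R.from_matrix(np.c_[np.cross(y,z),y,z])
def fwd(yaw,beta): # tool z toward yaw, beta below level; y up-slope
    a,b=np.radians([yaw,beta]); h=np.array([np.cos(a),np.sin(a),0]);u=np.array([0,0,1.])
    z=h*np.cos(b)-u*np.sin(b); y=h*np.sin(b)+u*np.cos(b); return R.from_matrix(np.c_[np.cross(y,z),y,z])
def delta(p,Rt):
    s=robot.read_state(); p0,R0=pose(s)
    t=R0.inv().apply(np.array(p)-p0); r=(R0.inv()*Rt).as_rotvec()
    print('t %.2f'%s['t'],'pos',p0,'q',s['q'],'F',s['force'],'op %.4f'%s['opening']); print('delta',t,r,'deg',np.degrees(np.linalg.norm(r)))
E
python3 -c "
from h import *
delta([.643,-.183,.27],down(16.5))"
```

```text
t 0.15 pos [0.1958 0.5667 0.2318] q [ 1.1526  0.131   1.489  -0.      1.523  -0.0854] F [-0.1159 -0.5064  0.6019] op 0.0930
delta [-0.6675 -0.5626 -0.0375] [-0.0013  0.0006  0.95  ] deg 54.43273289194012
```

{"api": "jog_arm", "payload": {
  "steps": [
    [0,0,0,-0.06,0,0,0],
    [0,-0.6675,-0.5626,-0.04,0,0,0.95],
    [0,-0.6675,-0.5626,-0.04,0,0,0.95],
    [0,-0.6675,-0.5626,-0.04,0,0,0.95],
    [0,-0.6675,-0.5626,-0.04,0,0,0.95]
  ]
}}

```text
t: 0.78
tool_pos: [0.3244, 0.3503, 0.286]
orientation: [1.626, 2.687, -0.002]
force: [0.9, 0.3, 0.1]
opening: 0.0933
```

```bash
python3 -c "
from h import *
delta([.643,-.183,.27],down(16.5))"
```

```text
t 0.78 pos [0.3244 0.3503 0.286 ] q [ 0.717  -0.221   1.7325 -0.0008  1.6313  0.2346] F [0.8995 0.273  0.1297] op 0.0933
delta [-0.6202  0.0349  0.0166] [-0.0009  0.0011  0.1943] deg 11.133728832143179
```

{"api": "jog_arm", "payload": {
  "steps": [
    [0,-0.62,0.035,0.016,0,0,0.194],
    [0,-0.62,0.035,0.016,0,0,0.194],
    [0,-0.62,0.035,0.016,0,0,0.194],
    [0,-0.62,0.035,0.016,0,0,0.194],
    [0,-0.62,0.035,0.016,0,0,0.194]
  ]
}}

```text
t: 1.4
tool_pos: [0.4845, 0.0819, 0.2784]
orientation: [1.879, 2.517, -0.002]
force: [1.5, 0.6, 0.3]
opening: 0.0931
```

{"api": "jog_arm", "payload": {
  "steps": [
    [0,-0.31,0.017,0.0,0,0,0.0],
    [0,-0.31,0.017,0.0,0,0,0],
    [0,-0.31,0.017,0.0,0,0,0.0],
    [0,-0.31,0.017,0.0,0,0,0.0],
    [0,-0.31,0.017,0.0,0,0,0.0]
  ]
}}

```text
t: 2.02
tool_pos: [0.5892, -0.2125, 0.2784]
orientation: [1.879, 2.517, -0.001]
force: [0.9, 0.5, 0.9]
opening: 0.0929
```

```bash
python3 -c "
from h import *
delta([.643,-.183,.27],down(16.5))
s=robot.read_state();c=snap('wrist','w1');np.savez('pics/w1s.npz',p=s['tool_pos'],o=s['orientation'])
delta([.643,-.183,.27],down(16.5))
"
```

```text
t 2.02 pos [ 0.5892 -0.2125  0.2784] q [-0.4274  0.1876  1.3423 -0.001   1.6117 -0.7155] F [0.8618 0.5368 0.9106] op 0.0929
delta [0.013  0.06   0.0083] [-0.0006  0.0008  0.0001] deg 0.056559784871056396
t 2.08 pos [ 0.5895 -0.2195  0.2761] q [-0.4353  0.1962  1.3365 -0.0044  1.6094 -0.7194] F [-4.0815 -2.7126 -0.5129] op 0.0933
delta [0.0201 0.0616 0.0059] [-0.0033  0.003  -0.0041] deg 0.3459504715551209
```

View pics/w1.png

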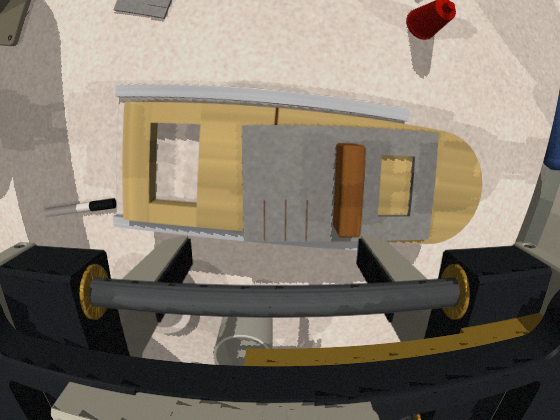

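```bash
cat >> h.py <<'E'
def wpt(c,p,Ro,u,v,z):
    K=c['mtx'];f=K[0,0];d=np.array([u-K[0,2],v-K[1,2]]);r=np.linalg.norm(d);th=r/f
    dc=np.array([*(d/max(r,1e-9)*np.sin(th)),np.cos(th)]); M=c['tool_from_camera']
    o=p+Ro.apply(M[:3,3]);w=Ro.apply(M[:3,:3]@dc);return o+w*(z-o[2])/w[2]
E
python3 -c "
from h import *
c=dict(np.load('pics/w1.npz'));s=np.load('pics/w1s.npz');Ro=R.from_rotvec(s['o'])
for n,P,z in(('bar',[(338,145),(363,146),(357,237),(335,235)],.17),('tmpl',[(244,126),(439,130),(430,240),(243,241)],.136),('slot',[(150,122),(200,123),(196,202),(150,200)],.13),('tail',[(124,101),(122,220)],.13),('strips end',[(407,122)],.118),('mark',[(276,118)],.13)):
  Q=np.array([wpt(c,s['p'],Ro,*q,z) for q in P]);print(n,Q[:,:2].tolist(),Q.mean(0))
delta([.643,-.183,.21],down(16.5))
"
```

```text
bar [[0.6238447672448004, -0.14711788035003548], [0.6441299523012387, -0.1413051368107996], [0.6657755565411978, -0.2166735884473522], [0.6462171702093438, -0.22028177587471612]] [ 0.645  -0.1813  0.17  ]
tmpl [[0.544187368902828, -0.15534359545242893], [0.7243614373113063, -0.09898973132370367], [0.7582282083609948, -0.20742106920725045], [0.5723571096201309, -0.2607845637511395]] [ 0.6498 -0.1806  0.136 ]
slot [[0.45385923707611187, -0.17437870306079922], [0.5029665368494005, -0.16350269158833922], [0.5179993060152983, -0.23790563334502718], [0.47124385386706374, -0.24949268830783367]] [ 0.4865 -0.2063  0.13  ]
tail [[0.42058622131676804, -0.1603328524016666], [0.4439824317620875, -0.27969526469783285]] [ 0.4323 -0.22    0.13  ]
strips end [[0.6958317845054647, -0.10152163416489082]] [ 0.6958 -0.1015  0.118 ]
mark [[0.5697516387715497, -0.1402527978841904]] [ 0.5698 -0.1403  0.13  ]
t 2.08 pos [ 0.5895 -0.2195  0.2761] q [-0.4353  0.1962  1.3365 -0.0044  1.6094 -0.7194] F [-4.0815 -2.7126 -0.5129] op 0.0933
delta [0.0203 0.0618 0.0659] [-0.0033  0.003  -0.0041] deg 0.3459504715551209
```

{"api": "jog_arm", "payload": {
  "steps": [
    [0,0.02,0.063,0.06,0,0,-0.004],
    [0,0.02,0.063,0.066,0,0,-0.004],
    [0,0.02,0.063,0.066,0,0,-0.004]
  ]
}}

```text
t: 2.45
tool_pos: [0.6431, -0.1816, 0.2058]
orientation: [-1.875, -2.514, 0.01]
force: [-0.4, 0.1, -0.4]
opening: 0.0929
```

```bash
python3 -c "
from h import *
delta([.645,-.182,.155],down(16.5))
"
```

```text
t 2.45 pos [ 0.6431 -0.1816  0.2058] q [-0.3496  0.3336  1.3025 -0.0042  1.513  -0.6385] F [-0.4386  0.1124 -0.4476] op 0.0929
delta [-0.001   0.0022  0.0508] [-0.0085 -0.0011  0.0011] deg 0.4962988080640126
```

{"api": "jog_arm", "payload": {
  "steps": [
    [0,0,0.002,0.035,-0.008,0,0],
    [0,0,0.002,0.051,-0.008,0,0],
    [0,0,0.002,0.051,-0.008,0,0],
    [1,0,0.002,0.051,-0.008,0,0],
    [1,0,0.002,0.051,-0.008,0,0]
  ],
  "force": 30
}}

```text
t: 3.08
tool_pos: [0.6454, -0.1815, 0.1569]
orientation: [1.877, 2.517, 0.001]
force: [-0.7, -0.7, -0.2]
opening: 0.0775
```

{"api": "jog_arm", "payload": {
  "steps": [
    [1,0,0,0,0,0,0],
    [1,0,0,0,0,0,0],
    [1,0,0,0,0,0,0]
  ]
}}

```text
t: 3.45
tool_pos: [0.6455, -0.1815, 0.157]
orientation: [1.877, 2.517, 0.002]
force: [-0.2, -0.1, 0.0]
opening: 0.0475
```

```bash
python3 -c "
from h import *
delta([.645,-.182,.155],down(16.5))
"
```

```text
t 3.45 pos [ 0.6455 -0.1815  0.157 ] q [-0.3508  0.3591  1.3609  0.0005  1.4197 -0.6399] F [-0.1965 -0.1322  0.0291] op 0.0475
delta [-0.0003 -0.0006  0.002 ] [0.0018 0.0008 0.001 ] deg 0.12967458421015257
```

Closing at about 80 mm/s; I need about 3 more rows.

{"api": "jog_arm", "payload": {
  "steps": [
    [1,0,0,0,0,0,0],
    [1,0,0,0,0,0,0],
    [1,0,0,0,0,0,0],
    [1,0,0,0,0,0,0]
  ]
}}

```text
t: 3.95
tool_pos: [0.6455, -0.1815, 0.157]
orientation: [1.877, 2.517, 0.002]
force: [0.7, 0.2, 0.0]
opening: 0.0197
```

{"api": "jog_arm", "payload": {
  "steps": [
    [1,0,0,-0.02,0,0,0],
    [1,0,0,-0.06,0,0,0],
    [1,0,0,-0.1,0,0,0],
    [1,0,0,-0.15,0,0,0],
    [1,0,0,-0.15,0,0,0]
  ]
}}

```text
t: 4.58
tool_pos: [0.6473, -0.1822, 0.3152]
orientation: [1.871, 2.508, 0.007]
force: [0.0, 0.3, -0.8]
opening: 0.0198
```

```bash
python3 -c "
from h import *
s=robot.read_state();c=snap('wrist','w2');np.savez('pics/w2s.npz',p=s['tool_pos'],o=s['orientation'])
snap('side','s2')
delta([.645,-.182,.155],down(16.5))
"
```

```text
t 4.67 pos [ 0.6455 -0.1816  0.3087] q [-0.3509  0.3032  1.1534  0.0005  1.6805 -0.6399] F [ 0.0152 -0.2704 -1.6488] op 0.0198
delta [ 0.0001 -0.0012  0.1537] [0.0038 0.0022 0.0011] deg 0.26004724472345064
```

View pics/w2.png

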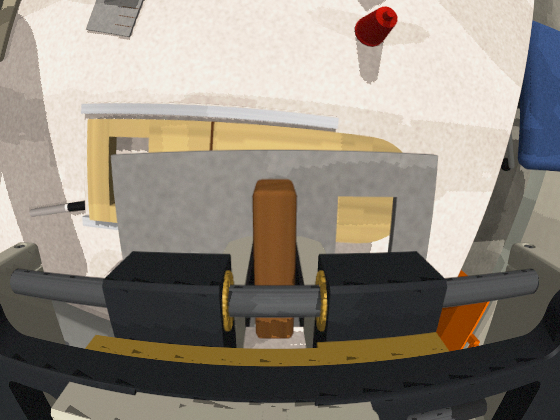

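View pics/s2.png

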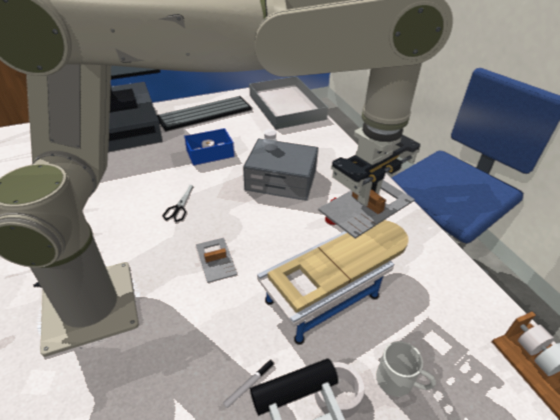

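```bash
cat > fk.py <<'E'
import numpy as np
from scipy.optimize import least_squares
D=[([1.1526,0.131,1.489,0,1.523,-.0854],[.1958,.5667,.2318]),
([.717,-.221,1.7325,-.0008,1.6313,.2346],[.3244,.3503,.286]),
([-.4274,.1876,1.3423,-.001,1.6117,-.7155],[.5892,-.2125,.2784]),
([-.3496,.3336,1.3025,-.0042,1.513,-.6385],[.6431,-.1816,.2058]),
([-.3508,.3591,1.3609,.0005,1.4197,-.6399],[.6455,-.1815,.157]),
([-.3509,.3032,1.1534,.0005,1.6805,-.6399],[.6455,-.1816,.3087])]
def rz(x,q):
    a1,h,L,d4,a3=x;A=q[1];B=A+q[2]
    return np.array([a1+L*np.sin(A)+d4*np.sin(B)+a3*np.cos(B),h+L*np.cos(A)+d4*np.cos(B)-a3*np.sin(B)])
def f(x):return np.concatenate([rz(x,q)-[np.hypot(*p[:2]),p[2]] for q,p in D])
s=least_squares(f,[0,0.1,.4,.4,0]);print(s.x,np.abs(s.fun).max())
for q,p in D: print(np.arctan2(p[1],p[0])-q[0])
E
python3 fk.py
```

```text
[ 0.0023285  -0.03938713  0.36943124  0.55296728  0.06794275] 0.002403800245929566
0.08552790884256778
0.10676675566147265
0.08126157435885512
0.07438364228910549
0.07669984514081074
0.07665628286462567
```

```bash
sed -i 's/np.hypot(\*p\[:2\])/np.sqrt(p[0]**2+p[1]**2-.0512**2)/' fk.py; sed -i 's/print(np.arctan2(p\[1\],p\[0\])-q\[0\])/print(np.hypot(*p[:2])*np.sin(np.arctan2(p[1],p[0])-q[0]))/' fk.py; python3 fk.py
```

```text
[ 4.03516795e-05 -4.05363571e-02  3.70905765e-01  5.52839731e-01
  6.82173429e-02] 0.0024176003149379843
0.05121763919959997
0.05087753934192823
0.0508420955523438
0.049660939001038816
0.05137925183399446
0.05135220121941892
```

```bash
python3 -c "
from h import *
delta([.52,.04,.30],fwd(54.5,22))
"
```

```text
t 4.67 pos [ 0.6455 -0.1816  0.3087] q [-0.3509  0.3032  1.1534  0.0005  1.6805 -0.6399] F [ 0.0152 -0.2704 -1.6488] op 0.0198
delta [ 0.2482 -0.0572  0.008 ] [-1.1381  0.3951 -0.5793] deg 76.5936884344536
```

{"api": "jog_arm", "payload": {
  "steps": [
    [1,0.248,-0.057,0.008,-1.138,0.395,-0.579],
    [1,0.248,-0.057,0.008,-1.138,0.395,-0.579],
    [1,0.248,-0.057,0.008,-1.138,0.395,-0.579],
    [1,0.248,-0.057,0.008,-1.138,0.395,-0.579]
  ]
}}

```text
t: 5.18
tool_pos: [0.5231, 0.0341, 0.299]
orientation: [1.274, 2.487, 0.921]
force: [-1.3, 0.8, -0.6]
opening: 0.02
```

```bash
python3 -c "
from h import *
delta([.52,.04,.30],fwd(54.5,22));print(robot.read_state()['orientation'])
"
```

```text
t 5.17 pos [0.5231 0.0341 0.299 ] q [-0.4641 -0.4829  2.0515  0.6415  1.3777 -1.1519] F [-1.2598  0.7969 -0.586 ] op 0.0200
delta [0.0067 0.0012 0.0004] [-0.5078  0.1743 -0.2591] deg 34.15340263120959
[1.2737 2.4869 0.9215]
```

```bash
cat > fk2.py <<'E'
import numpy as np
from scipy.optimize import least_squares
from scipy.spatial.transform import Rotation as R
from fk import D
D=D+[([-.4641,-.4829,2.0515,.6415,1.3777,-1.1519],[.5231,.0341,.299])]
C=R.from_matrix(np.array([[0,1,0],[1,0,0],[0,0,-1.]])) # cols? placeholder
def ori(q): return R.from_euler('ZYZYZ',[q[0],q[1]+q[2],q[3],q[4],q[5]])
# const: tool = ori*Cc ; at q: pitch pi -> Ry(pi): x->-x(radial), y->y, z->down ; want tool x=+y(left), tool y=radial
Cc=R.from_matrix(np.array([[0,-1,0],[1,0,0],[0,0,1.]]))
def fk(x,q):
    d1,L,d4,a3,d6,yb=x
    Rz=R.from_euler('Z',q[0]);A=R.from_euler('Y',q[1]);B=R.from_euler('Y',q[1]+q[2])
    p=Rz.apply(np.array([0,yb,d1])+A.apply([0,0,L])+B.apply([a3,0,d4]))
    o=ori(q); return p+o.apply([0,0,d6]),o*Cc
def f(x): return np.concatenate([fk(x,q)[0]-p for q,p in D])
sol=least_squares(f,[.35,.37,.55,.07,.4,.05]); X=sol.x
if __name__=='__main__':
    print(X,sol.fun.reshape(-1,3)); print(fk(X,D[-1][0])[1].as_rotvec(), fk(X,D[0][0])[1].as_rotvec())
E
python3 fk2.py
```

```text
[ 4.03516795e-05 -4.05363571e-02  3.70905765e-01  5.52839731e-01
  6.82173429e-02] 0.0024176003149379843
0.05121763919959997
0.05087753934192823
0.0508420955523438
0.049660939001038816
0.05137925183399446
0.05135220121941892Traceback (most recent call last):
  File "fk2.py", line 16, in <module>
    sol=least_squares(f,[.35,.37,.55,.07,.4,.05]); X=sol.x
    return func(*args, **kwargs)
    vector_fun = VectorFunction(
        fun_wrapped,
    ...<6 lines>...
        workers=workers
    )
    self._update_fun()
    ~~~~~~~~~~~~~~~~^^
    self.f = self.fun_wrapped(xp_copy(self.x))
             ~~~~~~~~~~~~~~~~^^^^^^^^^^^^^^^^^
    return np.atleast_1d(self.fun(x))
                         ~~~~~~~~^^^
    return self.f(x, *self.args, **self.kwargs)
           ~~~~~~^^^^^^^^^^^^^^^^^^^^^^^^^^^^^^
  File "fk2.py", line 15, in f
    def f(x): return np.concatenate([fk(x,q)[0]-p for q,p in D])
                                     ~~^^^^^
  File "fk2.py", line 14, in fk
    o=ori(q); return p+o.apply([0,0,d6]),o*Cc
  File "fk2.py", line 7, in ori
    def ori(q): return R.from_euler('ZYZYZ',[q[0],q[1]+q[2],q[3],q[4],q[5]])
                       ~~~~~~~~~~~~^^^^^^^^^^^^^^^^^^^^^^^^^^^^^^^^^^^^^^^^^
  File "scipy/spatial/transform/_rotation.pyx", line 1413, in scipy.spatial.transform._rotation.Rotation.from_euler
ValueError: Expected axis specification to be a non-empty string of upto 3 characters, got ZYZYZ
```

```bash
sed -i "s/^def ori.*/def ori(q): return R.from_euler('ZYZ',[q[0],q[1]+q[2],q[3]])*R.from_euler('YZ',[q[4],q[5]])/" fk2.py; sed -i '/^for q,p/d;s/;print(s.x.*//' fk.py
cat >> fk2.py <<'E'
lo=np.array([-2.96,-.89,.02,-1.34,0,-2.66]);hi=np.array([2.96,2.26,2.5,4.48,2.73,2.66])
def ik(p,Ro,q0):
    def g(q):
        a,b=fk(X,q); return np.concatenate([(a-p)*5,(b.inv()*Ro).as_rotvec()])
    s=least_squares(g,np.clip(q0,lo+1e-3,hi-1e-3),bounds=(lo,hi)); return s.x,np.abs(s.fun).max()
E
python3 fk2.py
cat > plan.py <<'E'
from h import *
from fk2 import *
U=np.array([.6000,.2350,.1]);yaw=54.3
a=np.radians(yaw);ux=np.array([np.cos(a),np.sin(a),0]);uy=np.array([-ux[1],ux[0],0]);uz=np.array([0,0,1.])
n_under=.027  # underside ahead of TCP
def place(theta,y,gap=0.0,lift=0.0):
    "TCP pose: plate at theta from level, underside touching the front edge, lower edge on the bench"
    beta=90-theta;Ro=fwd(yaw,beta);t=np.radians(theta)
    # bottom edge (underside) foot at distance .1/tan from front ; slope dir = Ro y
    foot=U*[1,1,0]+uy*y-ux*(.1/np.tan(t)+gap)+uz*lift
    sl=Ro.apply([0,1,0]);z=Ro.apply([0,0,1])
    return foot+sl*.095-z*n_under,Ro
if __name__=='__main__':
    q0=robot.read_state()['q']
    for th in(60,65,70):
      for y in(0,-.03,-.05):
        p,Ro=place(th,y);q,e=ik(p,Ro,q0);print(th,y,p,q,'%.4f'%e, (U*[1,1,0]+uy*y-ux*(.1/np.tan(np.radians(th))))[:2])
E
python3 plan.py
```

```text
[0.31764808 0.36911341 0.55339643 0.06115411 0.36348359 0.05118909] [[ 4.34180993e-05  2.73915973e-05  1.73664791e-05]
 [-2.93154896e-05  2.69142603e-06  4.94997989e-05]
 [-1.61979908e-05 -1.04105182e-05 -7.55328173e-05]
 [-3.45458013e-05  1.69269312e-05  5.09845715e-06]
 [-3.60129444e-07 -1.10426288e-05 -3.29411570e-06]
 [ 1.75986604e-05  1.22307449e-05  4.76378244e-05]
 [ 1.09979653e-05  8.29039802e-06 -4.07754829e-05]]
[1.27359612 2.48687943 0.92154748] [-5.20288017e-01 -3.09785365e+00  2.14070466e-03]
60 0 [0.5804 0.2077 0.0958] [-0.2487  0.0496  2.2357  1.3627  0.9681 -2.119 ] 0.0000 [0.5663 0.1881]
60 -0.03 [0.6047 0.1902 0.0958] [-0.2746  0.1163  2.1636  1.3451  0.9884 -2.1177] 0.0000 [0.5907 0.1706]
60 -0.05 [0.621  0.1785 0.0958] [-0.2901  0.1594  2.1148  1.3332  1.0012 -2.1143] 0.0000 [0.6069 0.1589]
65 0 [0.5819 0.2099 0.0975] [-0.2772  0.1114  2.2413  1.4734  1.0288 -2.2482] 0.0000 [0.5728 0.1971]
65 -0.03 [0.6063 0.1924 0.0975] [-0.3015  0.1745  2.1688  1.4519  1.0471 -2.2395] 0.0000 [0.5972 0.1796]
65 -0.05 [0.6225 0.1807 0.0975] [-0.316   0.2152  2.1199  1.4379  1.0584 -2.2317] 0.0000 [0.6134 0.168 ]
70 0 [0.5829 0.2112 0.0985] [-0.3027  0.1869  2.2383  1.5692  1.1015 -2.3678] 0.0000 [0.5788 0.2054]
70 -0.03 [0.6073 0.1937 0.0985] [-0.3255  0.2449  2.166   1.5451  1.1168 -2.3521] 0.0000 [0.6031 0.1879]
70 -0.05 [0.6235 0.182  0.0985] [-0.3391  0.2826  2.1171  1.5298  1.1262 -2.3401] 0.0000 [0.6194 0.1763]
```

```bash
python3 -c "
from plan import *
p,Ro=place(66,-.03,.06,.08);print(p)
delta(p,Ro)
"
```

```text
[0.5715 0.144  0.1778]
t 5.17 pos [0.5231 0.0341 0.299 ] q [-0.4641 -0.4829  2.0515  0.6415  1.3777 -1.1519] F [-1.2598  0.7969 -0.586 ] op 0.0200
delta [0.0447 0.0059 0.1645] [-0.4734  0.1667 -0.2596] deg 32.37443751154291
```

{"api": "jog_arm", "payload": {
  "steps": [
    [1,0.0,0,0,-0.4734,0.1667,-0.26],
    [1,0.0,0,0,-0.4734,0.1667,-0.26],
    [1,0.0447,0.006,0.1645,-0.4734,0.1667,-0.26],
    [1,0.0447,0.006,0.1645,-0.4734,0.1667,-0.26],
    [1,0.0447,0.006,0.1645,-0.4734,0.1667,-0.26]
  ]
}}

```text
t: 5.8
tool_pos: [0.5698, 0.1453, 0.1732]
orientation: [0.738, 2.275, 1.476]
force: [0.5, 0.6, -1.2]
opening: 0.0197
```

{"api": "jog_arm", "payload": {
  "steps": [
    [1,0,0,0,0,0,0]
  ]
}}

```text
t: 5.92
tool_pos: [0.5666, 0.1483, 0.1683]
orientation: [0.744, 2.282, 1.481]
force: [0.1, -0.4, -1.7]
opening: 0.02
```

```bash
python3 -c "
from plan import *
snap('side','s3');snap('top','t3')
p,Ro=place(66,-.03,.02,.02);print(p)
delta(p,Ro)
"
```

```text
[0.5949 0.1764 0.1178]
t 6.03 pos [0.5684 0.1461 0.1718] q [-0.4479 -0.0743  2.2503  1.301   1.2017 -2.0788] F [ 0.4879  0.9753 -1.4694] op 0.0198
delta [-0.0043 -0.0328  0.0586] [-0.0033 -0.0038 -0.0081] deg 0.5475009829912556
```

View pics/s3.png

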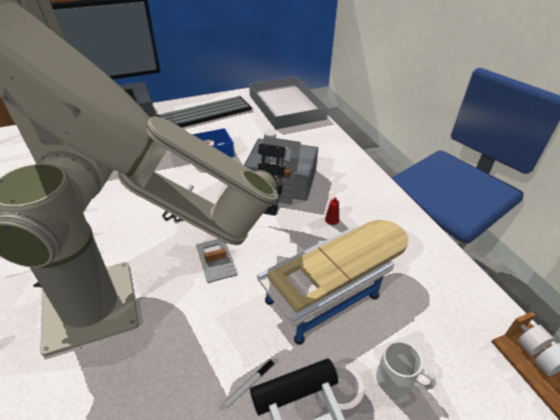

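View pics/t3.png

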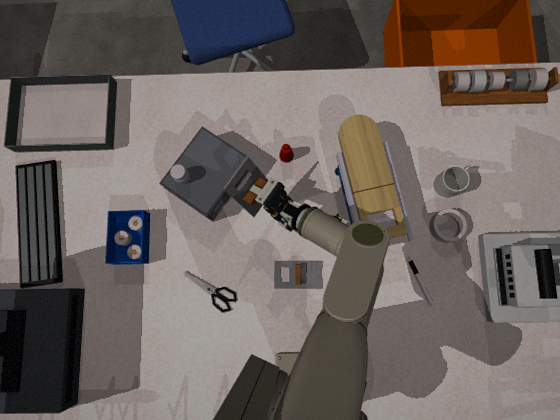

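{"api": "jog_arm", "payload": {
  "steps": [
    [1,-0.002,-0.016,0.03,-0.003,-0.003,-0.008],
    [1,-0.004,-0.033,0.0586,-0.003,-0.003,-0.008],
    [1,-0.004,-0.033,0.0586,-0.003,-0.003,-0.008],
    [1,-0.004,-0.033,0.0586,-0.003,-0.003,-0.008]
  ]
}}

```text
t: 6.52
tool_pos: [0.5953, 0.1755, 0.1194]
orientation: [0.73, 2.271, 1.476]
force: [0.5, -0.8, -1.1]
opening: 0.0198
```

```bash
python3 -c "
from plan import *
snap('side','s4');snap('wrist','w4')
p,Ro=place(66,-.03,.003,.002);print(p)
delta(p,Ro)
import cv2
a=cv2.imread('pics/s4.png');cv2.imwrite('pics/s4z.png',cv2.resize(a[110:260,190:370],None,fx=4,fy=4))
"
```

```text
[0.6048 0.1902 0.0998]
t 6.62 pos [0.5955 0.1754 0.1197] q [-0.3549  0.111   2.1973  1.4168  1.1006 -2.2165] F [ 1.0587  0.2997 -1.4349] op 0.0200
delta [ 0.0012 -0.0111  0.024 ] [0.001  0.0012 0.0021] deg 0.1478351439408906
```

View pics/s4z.png

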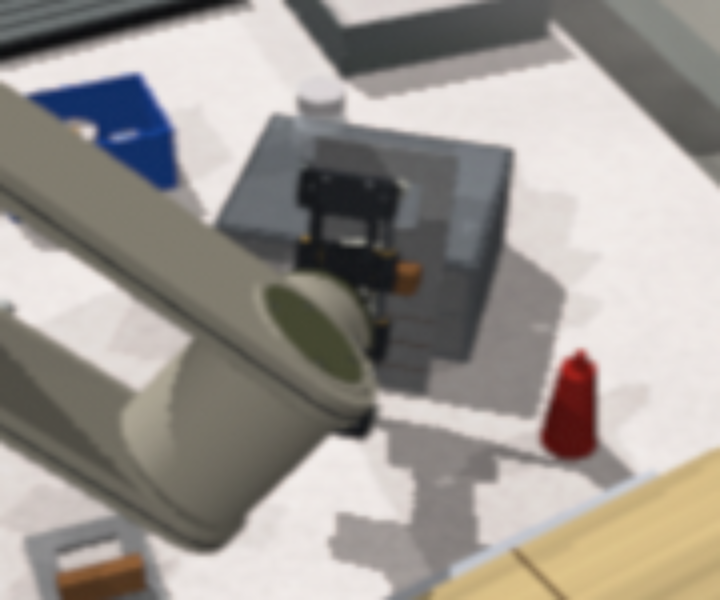

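View pics/w4.png

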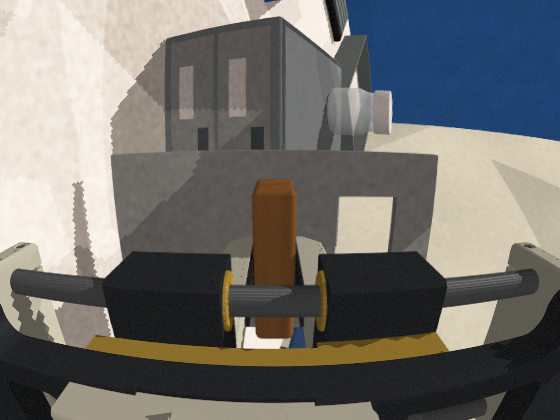

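{"api": "jog_arm", "payload": {
  "steps": [
    [1,0.001,-0.0055,0.012,0.001,0.001,0.002],
    [1,0.001,-0.011,0.024,0.001,0.001,0.002],
    [1,0.001,-0.011,0.024,0.001,0.001,0.002],
    [1,0.001,-0.011,0.024,0.001,0.001,0.002]
  ]
}}

```text
t: 7.12
tool_pos: [0.6046, 0.1905, 0.0995]
orientation: [0.732, 2.273, 1.476]
force: [0.4, 0.4, -1.9]
opening: 0.0201
```

```bash
python3 -c "
from plan import *
snap('wrist','w5')
p,Ro=place(66,-.03,.002,-.002);print(p)
delta(p,Ro)
"
```

```text
[0.6054 0.1911 0.0958]
t 7.17 pos [0.6048 0.1903 0.0997] q [-0.3132  0.1806  2.172   1.4647  1.0654 -2.2585] F [ 0.1431  0.295  -1.6443] op 0.0199
delta [-0.     -0.0032  0.0024] [-0.0001 -0.0003 -0.0002] deg 0.023090572698704903
```

View pics/w5.png

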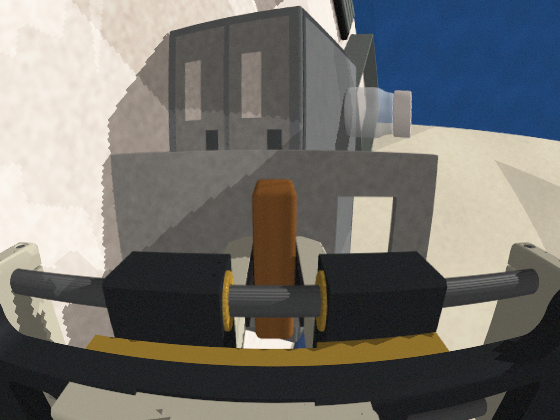

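{"api": "jog_arm", "payload": {
  "steps": [
    [1,0,-0.0018,0.0008,0,0,0],
    [1,0,-0.0037,0.0016,0,0,0],
    [1,0,-0.0037,0.0016,0,0,0]
  ]
}}

```text
t: 7.55
tool_pos: [0.6056, 0.1904, 0.0975]
orientation: [0.729, 2.27, 1.478]
force: [-4.1, -0.7, 9.1]
opening: 0.0199
```

{"api": "jog_arm", "payload": {
  "steps": [
    [1,0,0.0012,0.0027,0,0,0],
    [1,0,0.0012,0.0027,0,0,0]
  ]
}}

```text
t: 7.8
tool_pos: [0.6075, 0.1928, 0.0977]
orientation: [0.729, 2.269, 1.478]
force: [1.3, 0.1, 0.7]
opening: 0.0197
```

{"api": "jog_arm", "payload": {
  "steps": [
    [1,0,0.0012,0.0027,0,0,0],
    [1,0,0.0012,0.0027,0,0,0]
  ]
}}

```text
t: 8.05
tool_pos: [0.6094, 0.195, 0.0977]
orientation: [0.729, 2.269, 1.478]
force: [-3.4, -4.9, 1.8]
opening: 0.0197
```

Contact with both the bench (≈+3 N vertical) and unit (≈6 N). Release.

{"api": "jog_arm", "payload": {
  "steps": [
    [0,0,0,0,0,0,0],
    [0,0,0,0,0,0,0],
    [0,0,0,0,0,0,0],
    [0,0,0,0,0,0,0],
    [0,0,0,0,0,0,0]
  ]
}}

```text
t: 8.68
tool_pos: [0.6094, 0.195, 0.0977]
orientation: [0.729, 2.269, 1.478]
force: [0.4, 0.1, 1.0]
opening: 0.0654
```

```bash
python3 -c "
from plan import *
snap('wrist','w6')
delta([.6,.19,.1],fwd(54.3,24))
"
```

```text
t 8.72 pos [0.6094 0.195  0.0977] q [-0.3002  0.1963  2.1619  1.4798  1.0572 -2.267 ] F [ 0.1394 -0.2477  0.588 ] op 0.0693
delta [ 0.0047 -0.0017 -0.0096] [0.003  0.0004 0.0013] deg 0.1903965638332776
```

View pics/w6.png

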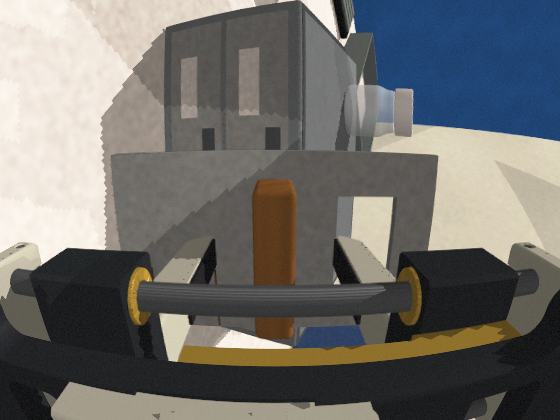

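{"api": "jog_arm", "payload": {
  "steps": [
    [0,0,0,-0.02,0,0,0],
    [0,0,0,-0.06,0,0,0],
    [0,0,0,-0.1,0,0,0],
    [0,0,0,-0.12,0,0,0],
    [0,0,0,-0.12,0,0,0]
  ]
}}

```text
t: 9.35
tool_pos: [0.5458, 0.1045, 0.1469]
orientation: [0.73, 2.267, 1.476]
force: [0.7, -1.4, -1.1]
opening: 0.093
```

```bash
python3 -c "
from plan import *
snap('wrist','w7')
# next: back & up, rotate to down
delta([.47,-.10,.30],down(10.5))
"
```

```text
t 9.40 pos [0.5457 0.1052 0.1464] q [-0.5702 -0.0254  2.2711  1.2696  1.2747 -2.1913] F [-0.238  -0.3153 -1.1181] op 0.0931
delta [-0.0589  0.0552 -0.2548] [ 1.0968 -0.4378  0.6761] deg 77.96499132416774
```

View pics/w7.png

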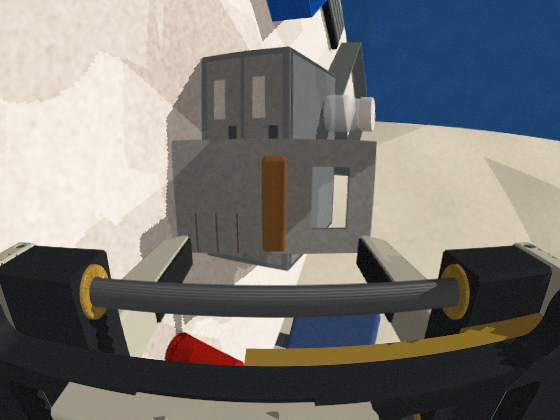

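{"api": "jog_arm", "payload": {
  "steps": [
    [0.35,0,0.055,-0.025,0,0,0],
    [0.35,-0.03,0.08,-0.12,0.3,-0.12,0.2],
    [0.35,-0.059,0.055,-0.255,1.097,-0.438,0.676],
    [0.35,-0.059,0.055,-0.255,1.097,-0.438,0.676],
    [0.35,-0.059,0.055,-0.255,1.097,-0.438,0.676]
  ]
}}

```text
t: 10.02
tool_pos: [0.4695, -0.1015, 0.3012]
orientation: [1.467, 2.476, 0.761]
force: [1.5, -0.1, 0.2]
opening: 0.0605
```

```bash
python3 -c "
from plan import *
delta([.446,-.219,.25],down(11))
"
```

```text
t 10.03 pos [ 0.4695 -0.1015  0.3012] q [-0.7299 -0.4477  1.9765  0.5382  1.5467 -1.2258] F [ 1.5044 -0.1049  0.2157] op 0.0605
delta [-0.0946 -0.0895 -0.0054] [ 0.5059 -0.2007  0.3012] deg 35.642133264695104
```

{"api": "jog_arm", "payload": {
  "steps": [
    [0.35,-0.095,-0.09,-0.005,0.506,-0.201,0.301],
    [0.35,-0.095,-0.09,-0.005,0.506,-0.201,0.301],
    [0.35,-0.095,-0.09,-0.005,0.506,-0.201,0.301],
    [0.35,-0.095,-0.09,-0.005,0.506,-0.201,0.301],
    [0.35,-0.095,-0.09,-0.005,0.506,-0.201,0.301]
  ]
}}

```text
t: 10.65
tool_pos: [0.4472, -0.2175, 0.2482]
orientation: [-1.992, -2.428, -0.001]
force: [-0.2, 0.6, 0.0]
opening: 0.0602
```

```bash
python3 -c "
from plan import *
s=robot.read_state();c=snap('wrist','w8');np.savez('pics/w8s.npz',p=s['tool_pos'],o=s['orientation']);snap('side','s8')
delta([.446,-.219,.25],down(11))
"
```

```text
t 10.75 pos [ 0.4464 -0.2184  0.2486] q [-0.5593 -0.1575  1.7446  0.0015  1.555  -0.7544] F [-0.5752 -0.2736 -0.2878] op 0.0604
delta [-0.0005 -0.0005 -0.0014] [ 0.0006 -0.0014  0.003 ] deg 0.19600169230880168
```

View pics/w8.png

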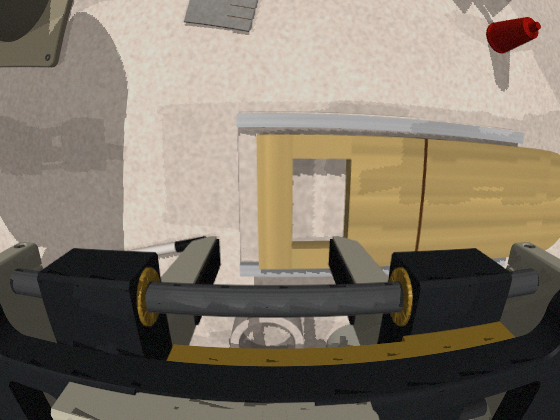

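View pics/s8.png

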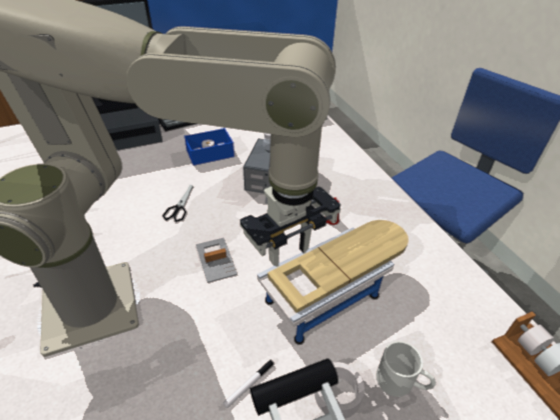

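```bash
python3 -c "
from h import *
c=dict(np.load('pics/w8.npz'));s=np.load('pics/w8s.npz');Ro=R.from_rotvec(s['o'])
for n,P,z in(('tail',[(258,136),(260,265)],.13),('slotnear',[(293,159),(293,241)],.13),('slotfar',[(350,158),(350,240)],.13),('mark',[(426,140),(418,250)],.13),('stripend',[(523,140)],.118),('strip start',[(238,125)],.118)):
  Q=np.array([wpt(c,s['p'],Ro,*q,z) for q in P]);print(n,Q[:,:2].tolist(),'tool',Ro.inv().apply(Q-s['p']).tolist())
a=cv2.imread('pics/w8.png');cv2.imwrite('pics/w8z.png',cv2.resize(a[100:290,220:560],None,fx=2.3,fy=2.3))
"
```

```text
tail [[0.4227064004692987, -0.1617979828714501], [0.44571023157553213, -0.2743900162972231]] tool [[0.05926825359000557, -0.013078210196799257, 0.11830340622376466], [-0.0556482310026121, -0.012521751572714448, 0.1181185841773439]]
slotnear [[0.4549869827581329, -0.174955419983376], [0.470127272591619, -0.24571805199508984]] tool [[0.040055990384653066, 0.01600857477128471, 0.11825838390504986], [-0.03230094424465294, 0.017027818581611953, 0.11814168526478216]]
slotfar [[0.502339118417511, -0.16390793166866063], [0.5206844183736635, -0.2352115853202195]] tool [[0.041636489209303136, 0.06460665422290814, 0.11823724988271936], [-0.0318773846589972, 0.06866337638857496, 0.11811721368446902]]
mark [[0.568264096391748, -0.1316704574119683], [0.591377137271553, -0.23322772926319024]] tool [[0.060368697109701504, 0.13556059586445512, 0.11823277118487664], [-0.04374715591877539, 0.1383806763144879, 0.11806419187868193]]
stripend [[0.6963208207259923, -0.09614655846106654]] tool [[0.07016237102874902, 0.2680963462589357, 0.13018395783850398]]
strip start [[0.4033447651424581, -0.15602273234145528]] tool [[0.0686966817250727, -0.030932007852834436, 0.13032726140307363]]
```

View pics/w8z.png

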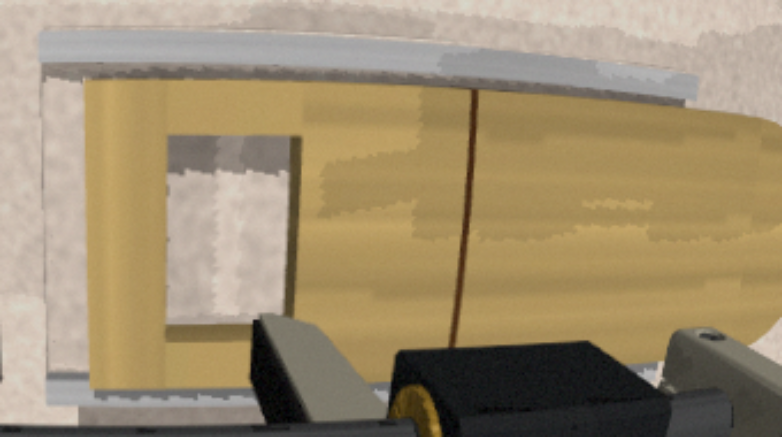

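{"api": "jog_arm", "payload": {
  "steps": [
    [0.35,0.003,0.002,0.05,0,0,0],
    [0.35,0.003,0.002,0.09,0,0,0],
    [0.35,0.003,0.002,0.115,0,0,0],
    [0.35,0.003,0.002,0.12,0,0,0],
    [0.35,0.003,0.002,0.12,0,0,0]
  ]
}}

```text
t: 11.38
tool_pos: [0.4479, -0.2152, 0.1292]
orientation: [1.995, 2.427, 0.003]
force: [0.8, 0.9, -0.1]
opening: 0.0602
```

```bash
python3 -c "
from plan import *
delta([.446,-.219,.127],down(11));snap('wrist','w9')
"
```

```text
t 11.38 pos [ 0.4479 -0.2152  0.1292] q [-0.5527 -0.0762  1.8909  0.0021  1.3266 -0.7479] F [ 0.7738  0.9392 -0.1173] op 0.0602
delta [-0.0034 -0.0026  0.0022] [ 0.0016 -0.0013  0.0027] deg 0.19476055869671205
```

View pics/w9.png

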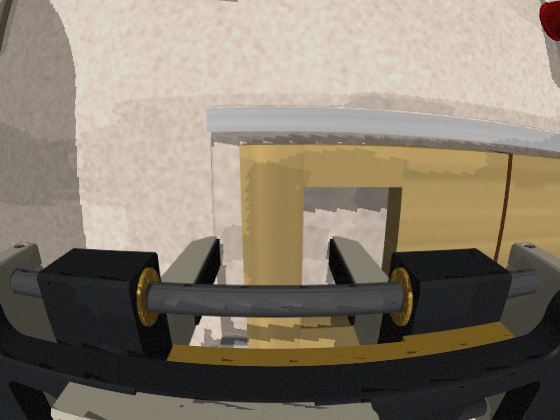

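{"api": "jog_arm", "payload": {
  "steps": [
    [1,0,0,0.0015,0,0,0],
    [1,0,0,0.0015,0,0,0],
    [1,0,0,0.0015,0,0,0],
    [1,0,0,0.0015,0,0,0],
    [1,0,0,0.0015,0,0,0]
  ],
  "force": 40
}}

```text
t: 12.05
tool_pos: [0.4482, -0.2156, 0.1287]
orientation: [1.994, 2.426, 0.003]
force: [-4.0, -0.3, 4.8]
opening: 0.0296
```

```bash
python3 -c "
from plan import *
s=robot.read_state();c=snap('wrist','w10');np.savez('pics/w10s.npz',p=s['tool_pos'],o=s['orientation']);snap('top','t10');snap('side','s10')
delta([.446,-.219,.127],down(11))
"
```

```text
t 12.20 pos [ 0.4482 -0.2156  0.1287] q [-0.5526 -0.0753  1.8911  0.0015  1.3244 -0.7477] F [-2.8619 -0.0724  5.5673] op 0.0294
delta [-0.0029 -0.0028  0.0017] [ 0.002  -0.0002  0.0028] deg 0.1969069946482519
```

View pics/w10.png

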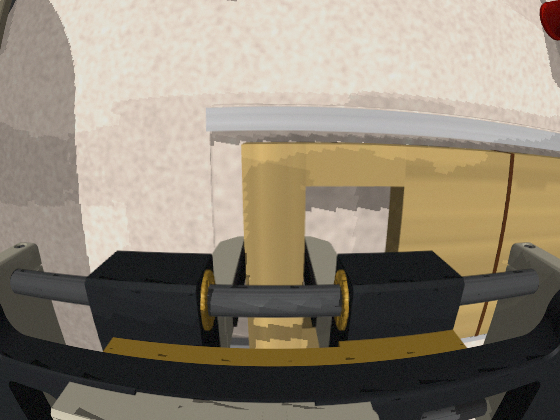

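View pics/s10.png

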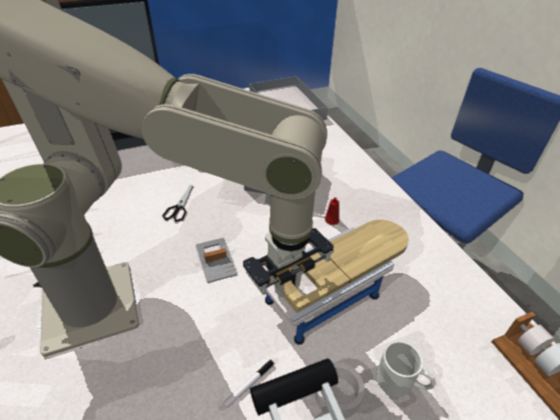

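{"api": "jog_arm", "payload": {
  "steps": [
    [1,0,0.006,0.0005,0,0,0.003],
    [1,0,0.014,0.0005,0,0,0.006],
    [1,-0.0003,0.024,0.0005,0,0,0.01],
    [1,-0.0005,0.034,0.0005,0,0,0.012],
    [1,-0.0006,0.04,0.0005,0,0,0.014]
  ]
}}

```text
t: 12.82
tool_pos: [0.4873, -0.2087, 0.1287]
orientation: [2.011, 2.413, 0.001]
force: [-8.6, 0.0, 7.9]
opening: 0.0299
```

```bash
python3 -c "
from plan import *
s=robot.read_state();c=snap('wrist','w11');np.savez('pics/w11s.npz',p=s['tool_pos'],o=s['orientation'])
delta([.446,-.219,.1285],down(10.2))
"
```

```text
t 12.88 pos [ 0.4879 -0.2086  0.1287] q [-0.5012  0.0166  1.8011  0.0008  1.3228 -0.6821] F [-3.5837 -0.5947  6.7507] op 0.0295
delta [-0.0027 -0.0431  0.0002] [0.0014 0.0001 0.0027] deg 0.17577056873029567
```

View pics/w11.png

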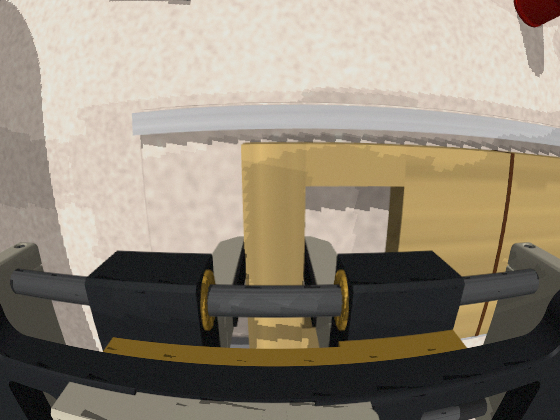

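{"api": "jog_arm", "payload": {
  "steps": [
    [1,0,0.007,0.0005,0,0,0],
    [1,0,0.016,0.0005,0,0,0],
    [1,0,0.026,0.0005,0,0,0.001],
    [1,0,0.036,0.0005,0,0,0.002],
    [1,0,0.042,0.0005,0,0,0.002]
  ]
}}

```text
t: 13.5
tool_pos: [0.5288, -0.201, 0.1287]
orientation: [-2.014, -2.411, 0.0]
force: [-9.8, 1.1, 10.7]
opening: 0.0298
```

{"api": "jog_arm", "payload": {
  "steps": [
    [1,0,0.007,0.0007,0,0,0],
    [1,0,0.015,0.0007,0,0,0],
    [1,0,0.022,0.0007,0,0,0],
    [1,0,0.026,0.0007,0,0,0],
    [1,0,0.026,0.0007,0,0,0]
  ]
}}

```text
t: 14.12
tool_pos: [0.5541, -0.1964, 0.1287]
orientation: [-2.013, -2.411, 0.001]
force: [-7.1, 1.3, 9.5]
opening: 0.0291
```

```bash
python3 -c "
from plan import *
snap('side','s12');snap('top','t12');
delta([.446,-.219,.1285],down(10.2))
a=cv2.imread('pics/s12.png');cv2.imwrite('pics/s12z.png',cv2.resize(a[190:350,250:440],None,fx=3.7,fy=3.7,interpolation=cv2.INTER_CUBIC))
a=cv2.imread('pics/t12.png');cv2.imwrite('pics/t12z.png',cv2.resize(a[80:240,310:470],None,fx=3.7,fy=3.7,interpolation=cv2.INTER_CUBIC))
"
```

```text
t 14.22 pos [ 0.5542 -0.1963  0.1288] q [-0.4275  0.1701  1.6374 -0.0003  1.335  -0.607 ] F [-7.0492  1.2211  8.8116] op 0.0299
delta [-0.003  -0.1105  0.0004] [-0.0008 -0.0003  0.0014] deg 0.09755917892593201
```

View pics/s12z.png

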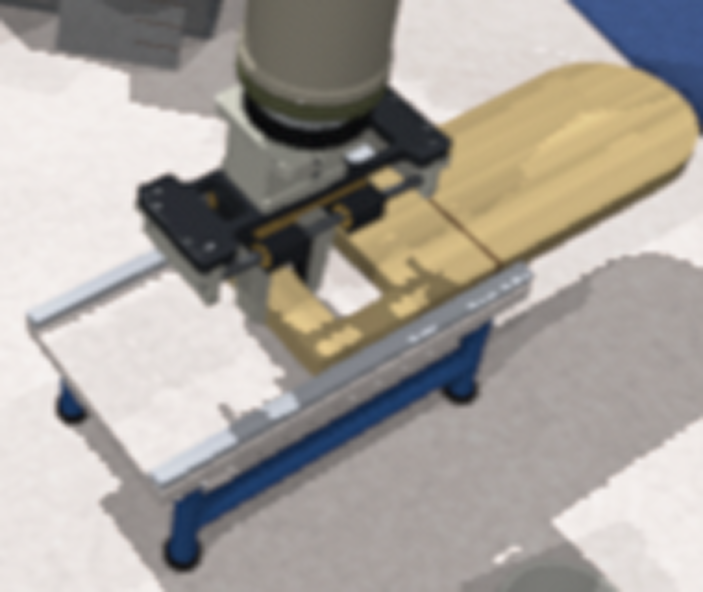

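View pics/t12z.png

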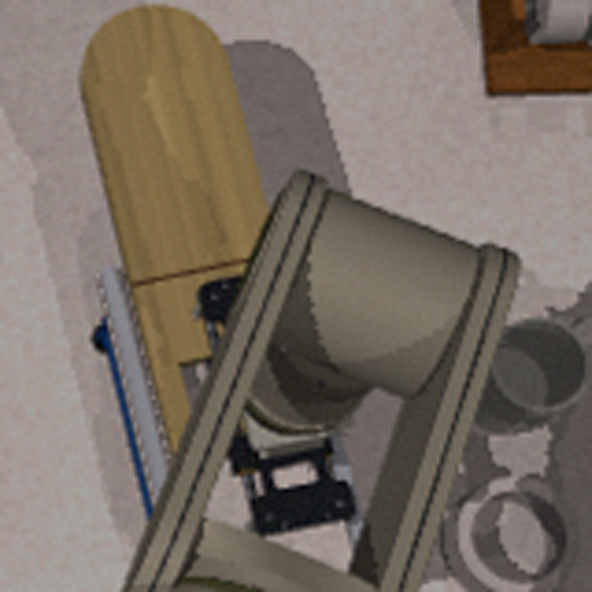

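```bash
python3 -c "
from h import *
t=dict(np.load('pics/t12.npz'));s=dict(np.load('pics/s12.npz'));a=np.radians(10.15);u=np.array([np.cos(a),np.sin(a),0]);v=np.array([-u[1],u[0],0])
T=lambda x,y,z:onplane(t,310+x/3.7,80+y/3.7,z)
S=lambda x,y,z:onplane(s,250+x/3.7,190+y/3.7,z)
def pr(n,p):print(n,p,'u %.4f v %.4f'%(p@u,p@v))
pr('T line L',T(133,284,.13));pr('T line R',T(252,261,.13));pr('T strip outer',T(99,270,.118));pr('T strip inner',T(121,267,.118))
pr('S line R',S(499,266,.13));pr('S line mid',S(430,196,.13))
pr('S strip inner end',S(515,262,.118));pr('S strip outer',S(531,271,.118));pr('S riser low corner',S(528,293,.11))
p=robot.read_state()['tool_pos'];pr('TCP+.135',p+u*.135)
"
python3 -c "
import cv2
a=cv2.imread('pics/s12.png');cv2.imwrite('pics/s12y.png',cv2.resize(a[235:300,350:420],None,fx=8,fy=8,interpolation=cv2.INTER_CUBIC))
a=cv2.imread('pics/t12.png');cv2.imwrite('pics/t12y.png',cv2.resize(a[130:190,325:395],None,fx=8,fy=8,interpolation=cv2.INTER_CUBIC))"
```

```text
T line L [ 0.6726 -0.1138  0.13  ] u 0.6420 v -0.2305
T line R [ 0.6891 -0.2085  0.13  ] u 0.6416 v -0.3267
T strip outer [ 0.6886 -0.0887  0.118 ] u 0.6622 v -0.2086
T strip inner [ 0.6907 -0.1063  0.118 ] u 0.6611 v -0.2264
S line R [ 0.6958 -0.2327  0.13  ] u 0.6439 v -0.3517
S line mid [ 0.6867 -0.1621  0.13  ] u 0.6474 v -0.2806
S strip inner end [ 0.7157 -0.2255  0.118 ] u 0.6647 v -0.3481
S strip outer [ 0.7211 -0.236   0.118 ] u 0.6683 v -0.3594
S riser low corner [ 0.7139 -0.2461  0.11  ] u 0.6594 v -0.3681
TCP+.135 [ 0.6871 -0.1726  0.1288] u 0.6459 v -0.2909
```

View pics/s12y.png

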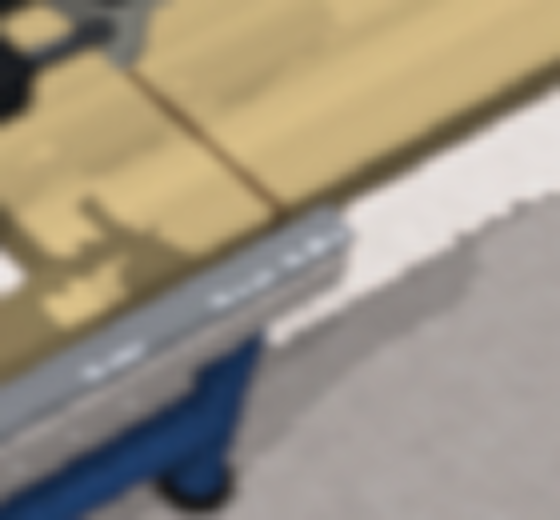

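View pics/t12y.png

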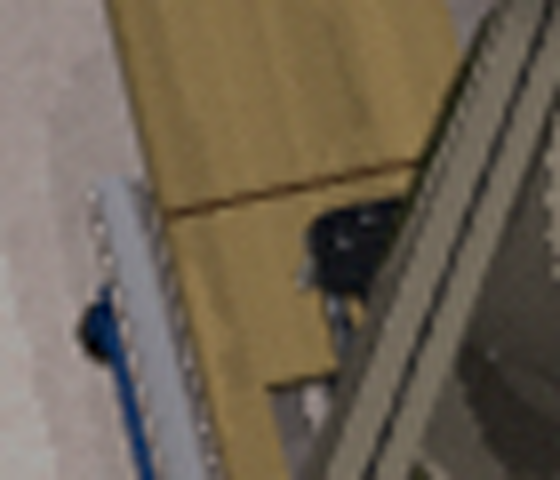

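```bash
python3 -c "
from h import *
t=dict(np.load('pics/t12.npz'));s=dict(np.load('pics/s12.npz'));a=np.radians(10.15);u=np.array([np.cos(a),np.sin(a),0]);v=np.array([-u[1],u[0],0])
T=lambda x,y,z:onplane(t,325+x/8,130+y/8,z)
S=lambda x,y,z:onplane(s,350+x/8,235+y/8,z)
def pr(n,p):print(n,p,'u %.4f v %.4f'%(p@u,p@v))
pr('T line L',T(170,215,.13));pr('T line R',T(415,162,.13));pr('T strip outer',T(103,183,.118));pr('T strip inner',T(133,179,.118))
pr('S line R',S(280,212,.13));pr('S line b',S(130,68,.13));pr('S strip inner end',S(335,207,.118));pr('S strip outer',S(352,230,.118));pr('S outer low',S(345,270,.11))
"
```

```text
T line L [ 0.6722 -0.1146  0.13  ] u 0.6415 v -0.2313
T line R [ 0.6901 -0.2049  0.13  ] u 0.6432 v -0.3233
T strip outer [ 0.6888 -0.092   0.118 ] u 0.6618 v -0.2119
T strip inner [ 0.6901 -0.1031  0.118 ] u 0.6611 v -0.2231
S line R [ 0.6968 -0.2318  0.13  ] u 0.6450 v -0.3509
S line b [ 0.6858 -0.1638  0.13  ] u 0.6462 v -0.2821
S strip inner end [ 0.7217 -0.2281  0.118 ] u 0.6702 v -0.3517
S strip outer [ 0.7213 -0.2378  0.118 ] u 0.6681 v -0.3612
S outer low [ 0.7157 -0.2453  0.11  ] u 0.6612 v -0.3676
```

{"api": "jog_arm", "payload": {
  "steps": [
    [1,0,0.006,0.0007,0,0,0],
    [1,0,0.012,0.0007,0,0,0],
    [1,0,0.017,0.0007,0,0,0],
    [1,0,0.018,0.0007,0,0,0],
    [1,0,0.018,0.0007,0,0,0]
  ]
}}

```text
t: 14.85
tool_pos: [0.5712, -0.193, 0.1287]
orientation: [-2.012, -2.41, 0.002]
force: [-9.8, 1.2, 11.0]
opening: 0.0296
```

```bash
python3 -c "
from plan import *
snap('side','s13');snap('top','t13');
delta([.446,-.219,.1285],down(10.2))
a=cv2.imread('pics/s13.png');cv2.imwrite('pics/s13z.png',cv2.resize(a[225:300,350:430],None,fx=8,fy=8,interpolation=cv2.INTER_CUBIC))
a=cv2.imread('pics/t13.png');cv2.imwrite('pics/t13z.png',cv2.resize(a[125:185,325:395],None,fx=8,fy=8,interpolation=cv2.INTER_CUBIC))
"
```

```text
t 14.95 pos [ 0.5712 -0.193   0.1287] q [-0.4105  0.2105  1.5917 -0.0006  1.3417 -0.5901] F [-8.6496  1.61   10.3239] op 0.0297
delta [-0.0032 -0.1279  0.0005] [-0.0022 -0.0008  0.0017] deg 0.16413518324405754
```

View pics/s13z.png

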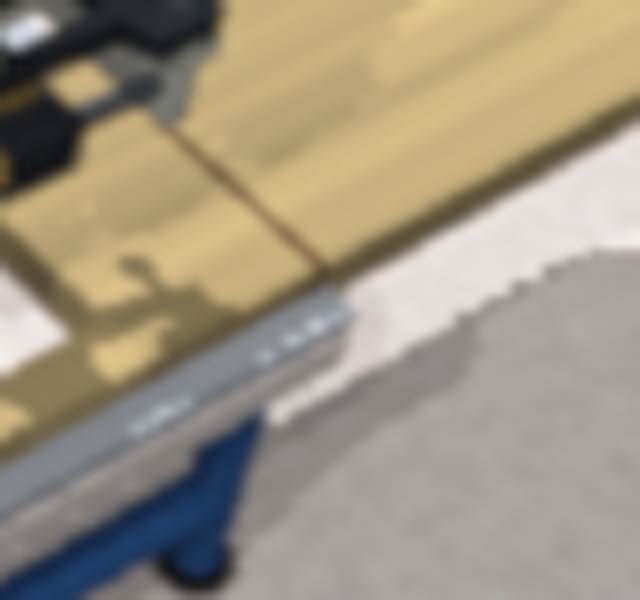

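View pics/t13z.png

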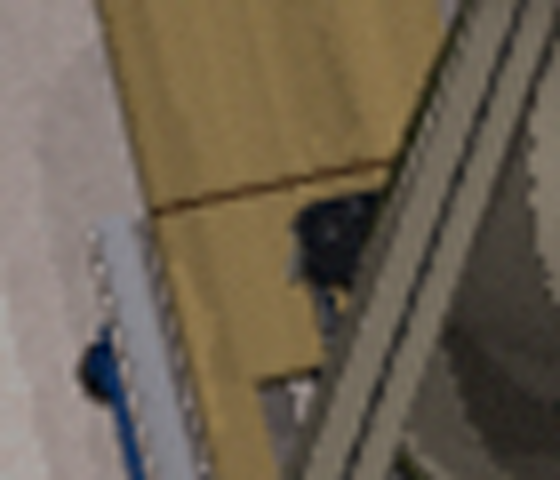

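```bash
python3 -c "
from h import *
t=dict(np.load('pics/t13.npz'));s=dict(np.load('pics/s13.npz'));a=np.radians(10.15);u=np.array([np.cos(a),np.sin(a),0]);v=np.array([-u[1],u[0],0])
T=lambda x,y,z:onplane(t,325+x/8,125+y/8,z)
S=lambda x,y,z:onplane(s,350+x/8,225+y/8,z)
def pr(n,p):print(n,p,'u %.4f v %.4f'%(p@u,p@v))
pr('T line L',T(155,212,.13));pr('T line R',T(390,159,.13));pr('T strip outer',T(103,222,.118));pr('T strip inner',T(135,217,.118))
pr('S line R',S(325,270,.13));pr('S line b',S(170,125,.13));pr('S strip inner end',S(335,285,.118));pr('S strip outer',S(353,309,.118));pr('S outer low',S(345,350,.11))
# project riser edge (u=e) hypotheses at strip corners
for e in(.660,.663,.666,.669):
  o=lambda vv,z:u*e+v*vv+[0,0,z]
  c=-.287
  print(e,'S strip in/out, plate',[((proj(s,o(c-w,z))-[350,225])*8-.0).round(0).tolist() for w,z in((.064,.118),(.076,.118),(.078,.11),(.078,.094))],'T',[((proj(t,o(c+w,z))-[325,125])*8).round(0).tolist() for w,z in((.076,.118),(.064,.118))])
"
python3 -c "
import cv2
a=cv2.imread('pics/s13.png');cv2.imwrite('pics/s13y.png',cv2.resize(a[250:275,375:405],None,fx=24,fy=24,interpolation=cv2.INTER_NEAREST))
a=cv2.imread('pics/t13.png');cv2.imwrite('pics/t13y.png',cv2.resize(a[140:165,330:360],None,fx=24,fy=24,interpolation=cv2.INTER_NEAREST))"
```

```text
T line L [ 0.6888 -0.1098  0.13  ] u 0.6586 v -0.2295
T line R [ 0.7068 -0.1967  0.13  ] u 0.6611 v -0.3182
T strip outer [ 0.6892 -0.092   0.118 ] u 0.6622 v -0.2120
T strip inner [ 0.6908 -0.1039  0.118 ] u 0.6617 v -0.2240
S line R [ 0.7145 -0.2292  0.13  ] u 0.6629 v -0.3515
S line b [ 0.703  -0.1596  0.13  ] u 0.6639 v -0.2810
S strip inner end [ 0.7222 -0.2274  0.118 ] u 0.6708 v -0.3511
S strip outer [ 0.7218 -0.2376  0.118 ] u 0.6687 v -0.3611
S outer low [ 0.7157 -0.2453  0.11  ] u 0.6612 v -0.3676
0.66 S strip in/out, plate [[309.0, 299.0], [337.0, 324.0], [336.0, 346.0], [325.0, 380.0]] T [[102.0, 228.0], [133.0, 222.0]]
0.663 S strip in/out, plate [[316.0, 295.0], [344.0, 321.0], [343.0, 342.0], [332.0, 376.0]] T [[100.0, 221.0], [132.0, 214.0]]
0.666 S strip in/out, plate [[323.0, 291.0], [351.0, 317.0], [350.0, 338.0], [339.0, 372.0]] T [[98.0, 213.0], [130.0, 207.0]]
0.669 S strip in/out, plate [[330.0, 287.0], [358.0, 313.0], [357.0, 334.0], [347.0, 368.0]] T [[96.0, 205.0], [128.0, 199.0]]
```

View pics/s13y.png

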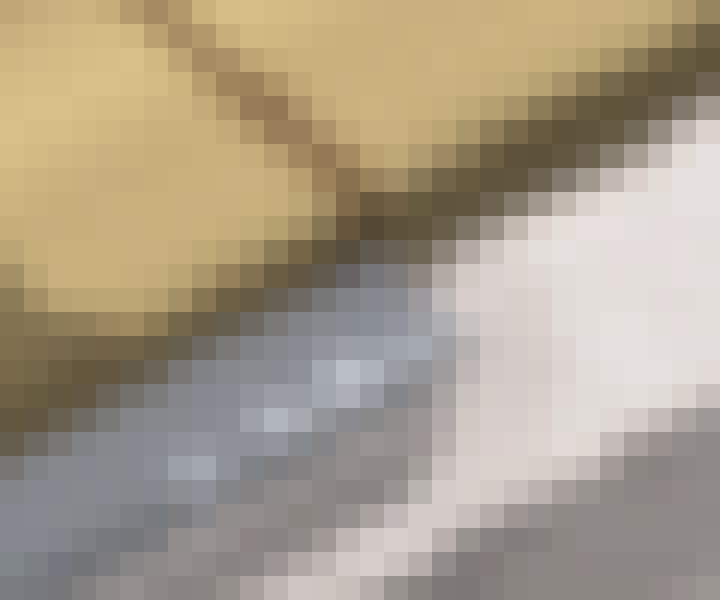

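View pics/t13y.png

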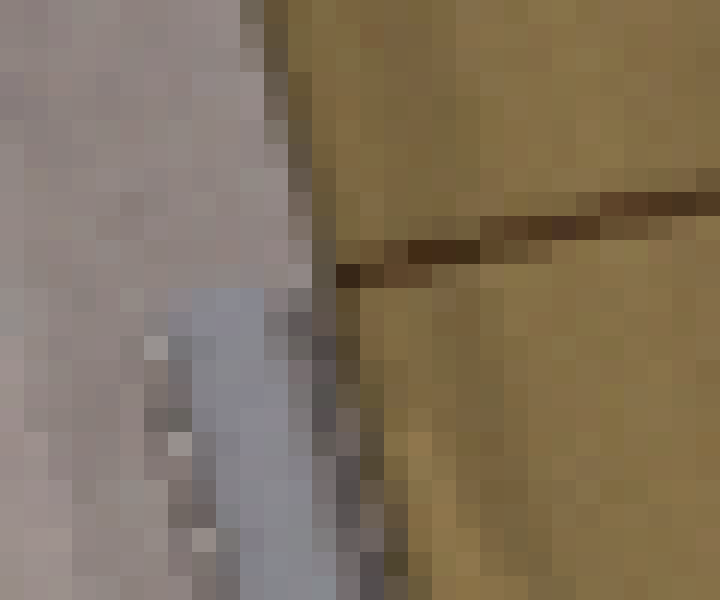

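```bash
python3 -c "
from h import *
t=dict(np.load('pics/t13.npz'));s=dict(np.load('pics/s13.npz'));a=np.radians(10.15);u=np.array([np.cos(a),np.sin(a),0]);v=np.array([-u[1],u[0],0])
def pr(n,p):print(n,p,'u %.4f v %.4f'%(p@u,p@v))
# sub-pixel line: darkest row per column (top), weighted
g=t['image'].astype(float).sum(2)
us=[];vs=[]
for x in range(346,372):
    y0=151-(x-345)*.22; ys=np.arange(int(y0)-3,int(y0)+5); col=g[ys,x]; w=np.clip(np.median(col)-25-col,0,None)
    if w.sum()>0: us.append(x);vs.append((w*ys).sum()/w.sum())
k=np.polyfit(us,vs,1);print('T line',k,np.std(np.polyval(k,us)-vs))
for x in(345,355,365):pr('T line',onplane(t,x,np.polyval(k,x),.13))
for x in(337,338,339,340,341): print('T strip col',x,g[147:157,x])
gs=s['image'].astype(float);r=gs.sum(2)
us=[];vs=[]
for y in range(243,257):
    x0=389.7-(257.4-y)*1.08; xs=np.arange(int(x0)-4,int(x0)+6);row=r[y,xs];w=np.clip(np.median(row)-25-row,0,None)
    if w.sum()>0: vs.append(y);us.append((w*xs).sum()/w.sum())
k=np.polyfit(vs,us,1);print('S line',k,np.std(np.polyval(k,vs)-us))
for y in(244,250,256):pr('S line',onplane(s,np.polyval(k,y),y,.13))
for y in range(260,270): print('S',y,(gs[y,386:398,2]-gs[y,386:398,0]).astype(int),r[y,386:398].astype(int))
"
```

```text
T line [ -0.0924 181.7702] 0.6305845463397995
T line [ 0.6936 -0.1119  0.13  ] u 0.6630 v -0.2324
T line [ 0.6957 -0.1413  0.13  ] u 0.6599 v -0.2617
T line [ 0.6977 -0.1706  0.13  ] u 0.6567 v -0.2909
T strip col 337 [404. 406. 401. 396. 401. 410. 392. 355. 334. 330.]
T strip col 338 [398. 410. 401. 397. 403. 409. 414. 387. 400. 399.]
T strip col 339 [406. 398. 401. 400. 406. 421. 413. 412. 413. 407.]
T strip col 340 [416. 408. 403. 402. 404. 413. 415. 414. 411. 408.]
T strip col 341 [418. 414. 401. 411. 401. 380. 342. 369. 400. 413.]
S line [ 1.1623 90.593 ] 0.288493209532528
S line [ 0.7036 -0.1724  0.13  ] u 0.6622 v -0.2937
S line [ 0.7088 -0.1963  0.13  ] u 0.6631 v -0.3181
S line [ 0.7138 -0.2194  0.13  ] u 0.6640 v -0.3418
S 260 [-53 -45 -37 -25 -16 -19 -26 -22 -17 -15 -14  -9] [353 291 244 229 265 288 297 391 513 596 642 669]
S 261 [-39 -30 -19  -3   2  -1 -13 -15 -14 -13 -13 -11] [266 248 264 299 355 372 401 510 606 631 638 648]
S 262 [-22 -11  -1   7   9   8   0  -7 -11 -13 -13 -13] [279 315 358 393 410 421 466 557 622 631 626 635]
S 263 [ -2   5   8  10  11  11   8   2  -6 -12 -13 -13] [360 396 413 421 429 446 478 523 589 618 623 632]
S 264 [  8  10  10  11  11  11  12   4  -5 -11 -12 -13] [410 421 450 479 477 495 508 487 536 599 613 620]
S 265 [ 10  10  11  13  12  10   8  -1  -9 -12 -12 -13] [419 437 510 575 539 475 451 468 554 607 612 617]
S 266 [ 10  10  11  10   9   5  -1  -7 -11 -13 -12 -13] [472 475 504 529 468 403 414 495 587 617 618 626]
S 267 [ 11  10   8   4   0  -4  -8 -10 -13 -13 -13 -14] [546 512 449 418 413 424 448 516 602 622 622 633]
S 268 [  9   7   1  -5  -8  -8  -9 -11 -14 -14 -13 -13] [450 412 396 425 445 436 449 536 612 626 628 641]
S 269 [  3  -2  -5  -8  -8  -8  -9 -12 -13 -14 -14 -14] [381 391 413 427 412 412 480 580 625 630 627 621]
```

```bash
python3 -c "
from h import *
t=dict(np.load('pics/t13.npz'));s=dict(np.load('pics/s13.npz'));a=np.radians(10.15);u=np.array([np.cos(a),np.sin(a),0]);v=np.array([-u[1],u[0],0])
def pr(n,p):print(n,'u %.4f v %.4f'%(p@u,p@v))
for q in((391.3,261.2),(392.2,262.3),(393,263.5),(393.3,264.3)):pr('S strip %s'%(q,),onplane(s,*q,.118))
pr('S plate',onplane(s,393.2,266.5,.11))
pr('T strip out',onplane(t,337.5,151.9,.118));pr('T strip in',onplane(t,340.5,151.3,.118))
pr('T line',onplane(t,344,151,.13));pr('T line',onplane(t,351.5,149.8,.13));pr('T line',onplane(t,359,148.3,.13))
"
```

```text
S strip (391.3, 261.2) u 0.6683 v -0.3518
S strip (392.2, 262.3) u 0.6676 v -0.3555
S strip (393, 263.5) u 0.6666 v -0.3594
S strip (393.3, 264.3) u 0.6654 v -0.3616
S plate u 0.6665 v -0.3625
T strip out u 0.6650 v -0.2115
T strip in u 0.6650 v -0.2206
T line u 0.6603 v -0.2288
T line u 0.6595 v -0.2511
T line u 0.6595 v -0.2736
```

{"api": "jog_arm", "payload": {
  "steps": [
    [1,0,0.002,0.0007,0,0,0],
    [1,0,0.004,0.0007,0,0,0],
    [1,0,0.004,0.0007,0,0,0],
    [1,0,0.004,0.0007,0,0,0]
  ]
}}

```text
t: 15.45
tool_pos: [0.5747, -0.1923, 0.1288]
orientation: [-2.011, -2.41, 0.003]
force: [-8.2, 1.3, 9.0]
opening: 0.0294
```

```bash
python3 -c "
from plan import *
snap('side','s14');snap('top','t14');snap('wrist','w14')
delta([.446,-.219,.1285],down(10.2))
a=cv2.imread('pics/s14.png');A=cv2.resize(a[245:270,370:400],None,fx=20,fy=20,interpolation=cv2.INTER_NEAREST)
a=cv2.imread('pics/t14.png');B=cv2.resize(a[140:165,330:360],None,fx=13,fy=20,interpolation=cv2.INTER_NEAREST)
cv2.imwrite('pics/z14.png',A);cv2.imwrite('pics/z14t.png',B)
"
```

```text
t 15.60 pos [ 0.5747 -0.1923  0.1287] q [-0.407   0.2192  1.5817 -0.0008  1.344  -0.5867] F [-8.8093  1.6517  9.9014] op 0.0292
delta [-0.0033 -0.1314  0.0007] [-0.0032 -0.0012  0.0019] deg 0.22352476970065824
```

View pics/z14.png

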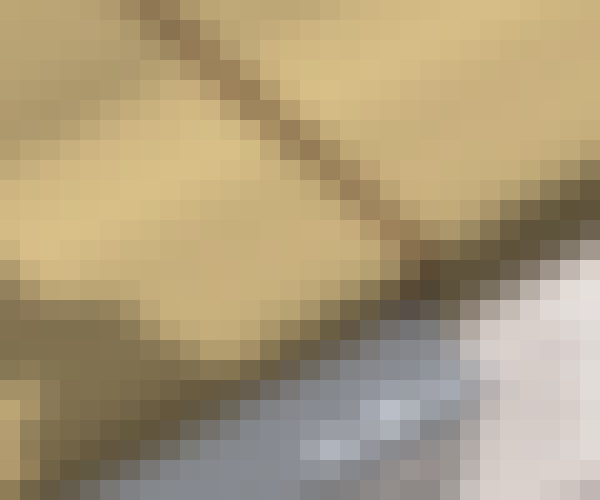

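View pics/z14t.png

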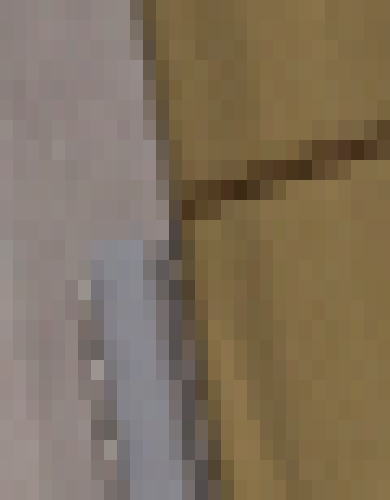

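View pics/w14.png

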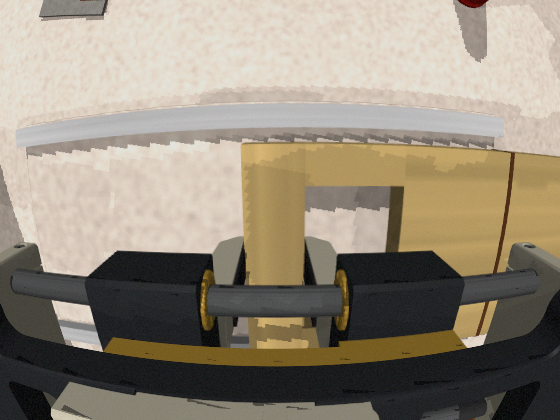

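View pics/s14.png

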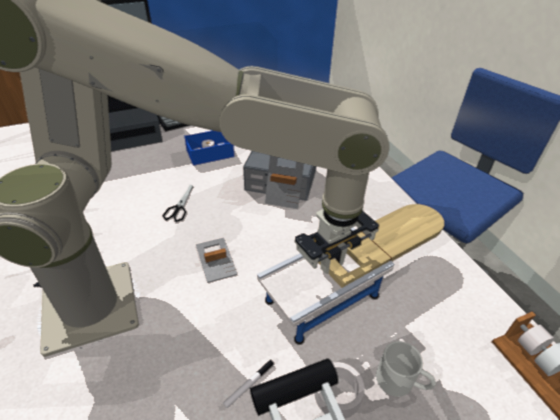

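```bash
python3 -c "
from h import *
t=dict(np.load('pics/t14.npz'));s=dict(np.load('pics/s14.npz'));w=dict(np.load('pics/w14.npz'));a=np.radians(10.15);u=np.array([np.cos(a),np.sin(a),0]);v=np.array([-u[1],u[0],0])
def pr(n,p):print(n,'u %.4f v %.4f'%(p@u,p@v))
for q in((392.2,262.3),(393,263.5)):pr('S strip %s'%(q,),onplane(s,*q,.118))
for q in((377,245),(384.5,251.5),(391,257.5)):pr('S line',onplane(s,*q,.13))
pr('T strip out',onplane(t,337.5,151.9,.118));pr('T strip in',onplane(t,340.5,151.3,.118))
for q in((344,150),(351.5,148.4),(358.5,146.8)):pr('T line',onplane(t,*q,.13))
p,Ro=pose()
for q in((513,153),(510,190),(505,235),(490,300)):pr('W line',wpt(w,p,Ro,*q,.13))
for q in((504.5,118),(504,134)):pr('W strip top',wpt(w,p,Ro,*q,.118))
pr('W riser top',wpt(w,p,Ro,495,150,.11))
pr('W riser tail',wpt(w,p,Ro,28,160,.11));pr('W strip tail',wpt(w,p,Ro,17,138,.118))
a=cv2.imread('pics/w14.png');cv2.imwrite('pics/w14z.png',cv2.resize(a[95:175,460:560],None,fx=7,fy=7,interpolation=cv2.INTER_NEAREST))
"
```

```text
S strip (392.2, 262.3) u 0.6676 v -0.3555
S strip (393, 263.5) u 0.6666 v -0.3594
S line u 0.6659 v -0.3000
S line u 0.6667 v -0.3262
S line u 0.6665 v -0.3490
T strip out u 0.6650 v -0.2115
T strip in u 0.6650 v -0.2206
T line u 0.6633 v -0.2294
T line u 0.6637 v -0.2520
T line u 0.6643 v -0.2732
W line u 0.6669 v -0.2294
W line u 0.6677 v -0.2508
W line u 0.6697 v -0.2781
W line u 0.6703 v -0.3223
W strip top u 0.6686 v -0.2094
W strip top u 0.6687 v -0.2191
W riser top u 0.6685 v -0.2295
W riser tail u 0.3705 v -0.2354
W strip tail u 0.3690 v -0.2201
```

View pics/w14z.png

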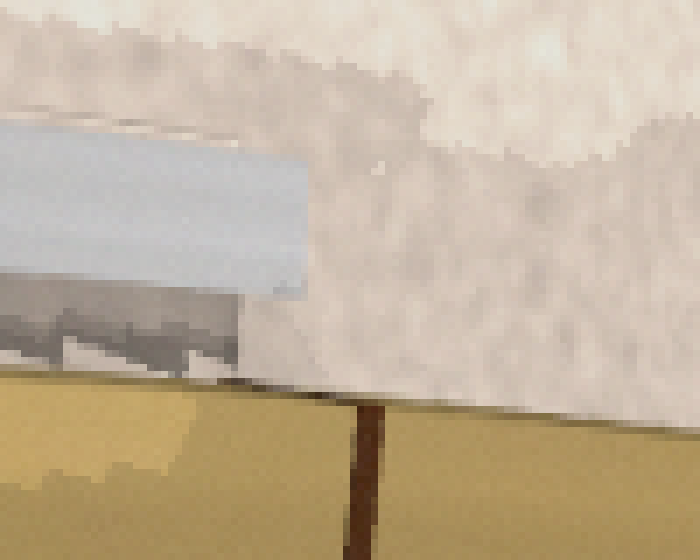

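{"api": "jog_arm", "payload": {
  "steps": [
    [1,0,0.0005,0.0007,0,0,0],
    [1,0,0.0005,0.0007,0,0,0],
    [1,0,0.0005,0.0007,0,0,0],
    [1,0,0.0005,0.0007,0,0,0]
  ]
}}

```text
t: 16.1
tool_pos: [0.5747, -0.1923, 0.1288]
orientation: [-2.011, -2.409, 0.004]
force: [-9.2, -0.0, 9.9]
opening: 0.0297
```

```bash
python3 -c "
from plan import *
s=snap('side','s15')
delta([.446,-.219,.1285],down(10.2))
snap('top','t15');a=cv2.imread('pics/s15.png');b=cv2.imread('pics/t15.png')
cv2.imwrite('pics/z15.png',np.hstack([cv2.resize(a[120:260,220:360],None,fx=2.8,fy=2.8,interpolation=cv2.INTER_CUBIC),cv2.resize(b[100:240,150:290],None,fx=2.8,fy=2.8,interpolation=cv2.INTER_CUBIC)]))
"
```

```text
t 16.15 pos [ 0.5747 -0.1923  0.1288] q [-0.4067  0.2199  1.5808 -0.0012  1.345  -0.5865] F [-9.4404  0.7939  9.5122] op 0.0296
delta [-0.0033 -0.1314  0.0008] [-0.0041 -0.0013  0.002 ] deg 0.2694446747421336
```

View pics/z15.png

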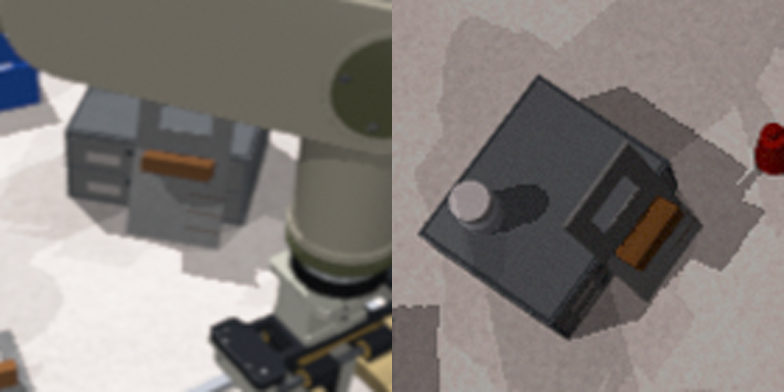

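The template leans squarely on the unit's front, foot on the bench and grip outwards. The board is level and held, with its line at the edge. I'm handing the job in.

```bash
python3 -c "
from h import *
robot.close_job();s=robot.read_state();print(s['t'],s['force'],s['opening'])"
```

```text
the job is handed in; nothing more can be done
the job is handed in; nothing more can be done
```

The job is handed in at about 16 s of the 54 s allowed; no verdict was reported.

- **Template:** I lifted the larger template off the board by its grip bar. It now leans on the front of the drawer unit at about 66° from level, grip outwards. It stayed put when I let go, and the last side and top pictures show it still there.
- **Board:** I took it by the tail strip and slid it about 129 mm out along the riser. The gripper still holds it at 40 N and presses down with about 10 N.
- **Line at the riser edge:** the three cameras disagree slightly. The side view puts it about 0.7 mm short of the edge, the top view about 1.2 mm short, and the wrist view about 0.3 mm past. A last 0.5 mm nudge did not visibly move it. All three are inside the 5 mm limit.
- **Board level:** I did not measure its tilt directly. The tool leans about 0.3° and the board looks level in the pictures.
- **Bystanders:** none looked moved in the pictures, but I did not measure each one.

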